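# Load a petal tin into the labelling unit through its sprung dust flap

## Robot

A 6-joint arm with a two-finger parallel gripper is mounted at the origin on the work surface. World frame = base frame: x ahead of the robot, y to its left, z up, the work surface at z = 0. Lengths are in m, angles in rad, forces in N, time in s.
With the tool pointing down it reaches from about 0.275 to 0.975 m from the base axis. Payload 8.4 kg.
Tool frame: the origin (TCP) lies between the finger pads; the fingertips stand 17 mm ahead of it and the grasp point (between the pads) lies 2 mm behind it (env.tip_extent is the distance from the TCP to the fingertips, in m); x points along the fingers, y is the direction in which the jaws open and shut, and the axes are right-handed (so a half turn about x gives the same grasp; the last joint's range is limited). The gripper opens to 92 mm and grips with 3 to 60 N. Pads are 20 mm wide; open, the fingers measure 128 mm over their backs; the gripper's body (75 mm by 189 mm) begins 69 mm behind the grasp point.
Start: joints at [-1.123, 0.353, 1.633, -0, 1.155, -0.002], TCP at [0.272, -0.563, 0.232] pointing down, gripper open.
Joint ranges: [-2.63, 2.63], [-0.92, 2.1], [0.06, 2.66], [-1.3, 4.44], [0, 2.69], [-3.02, 3.02]. Speed limits (rad/s): [2.22, 2.22, 2.79, 3.14, 3.14, 3.14].

## Interface

Orientations are given as a unit quaternion [w, x, y, z].
In Python, from plant import env gives the robot as it stands.
- The arm moves only by the tool servo_tool, never from a script. Its argument "targets" is a list of rows, each an object with "delta_rot": the turn, a rotation vector about the tool's x, y, z in rad, a list of three; "offset": the shift along the tool's x, y, z in mm, a list of three; "grip": the opening, from -1 (shut) to 1 (fully open), so that 0 is half open. A call has 1 to 5 rows; each row is the pose to reach, as a shift and turn from the pose measured when the call began, along the tool's axes at that moment; what a row does not reach only later rows make up. A row lasts 1/12 s, in which the tool goes at most 41.7 mm and 7.16 degrees, less where a joint would pass 70% of its speed; a pose out of reach is approached as far as the arm can. A call with a gripper value outside its range is refused whole. The fingers move at their own pace and stop on an object; the grip force is fixed at half the most. Time passes only in rows, so rows that repeat a pose let the fingers close. It gives the time, the measured TCP pose, the force and the opening at its end, in the units of the state.
- env.observe(): the state, without advancing time (a new reading comes with each control period).
- env.capture(name): name is "scene" or "side" or "wrist"; returns the picture (384x512x3 uint8, red, green, blue); there is no depth.
- env.calibration(name): a dict with "mtx" (3x3 intrinsics, pixels), "dist_coeffs" ([k1, k2, p1, p2, k3] as OpenCV has them; the pictures are not rectified), "R" (3x3) and "t" (3): a world point X has camera coordinates R X + t; the wrist camera has in their place "tool_from_camera" (4x4, takes a point from camera to tool coordinates, whose origin is the TCP and whose axes are the tool frame's). Camera axes: x right, y down, z forward; pixel columns grow to the right and rows downward; lengths in m; the calibration is good to about 2 mm. A picture is of the moment at which its call begins: read the wrist's pose just before it. calibration takes no time and is no camera call.
- env.sign_off(): hands the job in, once; it reports no verdict.
The state is a dict: "clock": time; "q": joint angles; "dq": joint speeds; "joint_torque": joint torques, N m; "ee_pos": TCP position; "eef_rot": TCP orientation; "wrist_force": force on the tool from outside, world axes, zero at the start; "torque": the same for the moment, N m; "finger_gap": finger opening in m.
Only numpy, scipy, OpenCV 4.12 (cv2) and the standard library are available. Lean on these libraries where they do the work, as an engineer would, in place of code of your own. Each camera call takes 0.05 s, during which the arm holds its last target.

## Task

Set the rectangular tin lengthwise in the open tray in front of the labelling unit's flap, then push it with the wooden pusher through the flap and along the covered channel until it is pressed firmly, but gently, against the sprung stop inside. Draw the pusher right out so that the flap swings shut behind the tin, and leave the pusher lying there; disturb nothing else on the counter.

Things in the scene. Friction and masses are not known exactly. Their poses are not given: they have to be found in the camera images.
- tin: The only rectangular tin: bare steel, 76 mm long (own x), 56 mm wide (own y), 30 mm tall, lying flat on the counter, paper patch on its lid; 90 to 180 g. Origin: centre of its underside, z up. Either end may lead. It dents if the pusher presses on it with more than 17 N.
- pusher: Wooden pusher lying on the counter, about 160 g: a bar 165 mm long, 30 wide, 26 tall, with an upright square post (24 x 24 mm, top 92 mm above the bar's underside) near its rear end, to be gripped from above. Origin: on the bar's underside below the post's axis. x points along the bar to its flat front end, z up; the bar runs 15 mm behind the origin.
- pusher_tip (a point): Centre of the pusher's flat front end, 150 mm ahead of the post's axis, 13 mm above its underside.
- box: The labelling unit, fixed. Origin: at counter height, middle of the flap mouth. x points into the channel, the way the tin is pushed (roughly the world's -y); z up. Steel frame at the mouth 55 mm high, clear cover behind it 46 mm high, white machine casing 170 mm high from x = 241 mm on.
- tray (a point): Middle of the open tray before the mouth, on its floor, 60 mm before the mouth, axes as the unit's. The tray is a plate 3 mm thick, 120 mm long up to the mouth, open above and at its near end, with side rails 10 mm high above the counter, inner faces 31 mm either side of the centre line.
- mouth (a point): Floor of the mouth. From here a covered channel goes on, 62 mm wide, 40 high inside, floor level with the tray. A sprung stop crosses it, its face 132 to 195 mm behind the mouth (differs each time, not measured: feel for it). Its buffer yields about 2.6 N per mm for 7 mm, then is solid. The tin counts as home once the pusher has held over 7 N on it there for 0.2 s.
- flap (a joint): Flap in the mouth: 0 rad shut (hanging), up to 1.45 swung inwards, the only way it opens. Aluminium plate 58 mm wide, 38 long, hinged at its top 43 mm above the counter; a light spring shuts it if nothing lies within 42 mm behind the mouth. It rides over the tin, then over the pusher's bar. Opening it and sliding the tin takes about 1 to 4 N.
- round_tin_a: Bystander: round aluminium tin, 65 mm across, 46 mm tall. Origin: centre of its underside.
- round_tin_b: Bystander: round aluminium tin like the other, elsewhere.
- scoop: Bystander: wooden spoon, 200 mm long, lying on the counter.
- tongs: Bystander: steel tongs, 280 mm long, lying on the counter.
- flask: Bystander: steel flask, 72 mm across, 250 mm tall.
Things that resemble listed ones, but are neither listed nor needed, are in the scene too. Of the things shaped like the tin, the steel one is meant.

How it is judged:
By the outcome, as a careful person would: the job done as asked, in the order asked, and still so for the second after the job is handed in, with the robot touching nothing.
It also fails if it takes over 72 s, if anything falls off the work surface, if the arm or the gripper's body presses on something with over 40 N, if the wrist force passes 120 N, or if a joint passes its speed limit or range.

## Working session

There is one attempt and no reset: what is moved stays moved. The work goes in short steps, Python scripts to look and compute and a tool call to move; the robot and the scene stay as the last step left them, time stands still between calls to the robot, and variables do not carry over. Pictures are saved under pics/ and viewed, and the job is handed in when it is done.

Besides the shell and the picture viewer there is one more tool, called after "Request:" by a JSON object that holds its "op" and its "data". servo_tool: Moves the arm, as the interface text tells. Its arguments: {"type":"object","properties":{"targets":{"type":"array"}},"required":["targets"]}

```bash
mkdir -p pics; ls; python3 - <<'E'
from plant import env
import cv2
for n in ["scene","side","wrist"]:
    im=env.capture(n); cv2.imwrite(f"pics/{n}0.png",im[:,:,::-1])
    c=env.calibration(n); print(n,c)
print(env.observe(), env.tip_extent)
E
```

```text
pics
scene {'mtx': array([[497.94277166,   0.        , 251.98122062],
       [  0.        , 497.94277166, 192.93661331],
       [  0.        ,   0.        ,   1.        ]]), 'dist_coeffs': array([-0.00306694,  0.        ,  0.        ,  0.        ,  0.        ]), 'R': array([[-0.23097765,  0.97295011, -0.00417159],
       [ 0.8353111 ,  0.19610009, -0.51361475],
       [-0.49890349, -0.1221181 , -0.85801077]]), 't': array([ 0.2445632 , -0.38409625,  1.70465526])}
side {'mtx': array([[380.96340583,   0.        , 256.00107934],
       [  0.        , 380.96340583, 195.16936136],
       [  0.        ,   0.        ,   1.        ]]), 'dist_coeffs': array([-0.00045593,  0.        ,  0.        ,  0.        ,  0.        ]), 'R': array([[-0.9816546 , -0.18980788, -0.01808898],
       [-0.10811868,  0.63228288, -0.76715625],
       [ 0.15704965, -0.75112671, -0.64120517]]), 't': array([0.50432433, 0.2122062 , 0.91493907])}
wrist {'mtx': array([[281.80961956,   0.        , 257.02080619],
       [  0.        , 281.80961956, 188.88780772],
       [  0.        ,   0.        ,   1.        ]]), 'dist_
[... 409 characters left out ...]
00e+00,
         1.00000000e+00]])}
{'clock': 0.15, 'q': array([-1.12340354e+00,  3.53500070e-01,  1.63394209e+00, -2.14233876e-05,
        1.15519138e+00, -2.39031205e-03]), 'dq': array([ 0.00014098, -0.00047464, -0.00077654, -0.00044604,  0.00086716,
       -0.00081935]), 'joint_torque': array([ 3.30859632e-05, -5.94208431e+01, -3.34468782e+01,  6.96540833e-02,
        2.04566703e-02, -7.48310504e-05]), 'ee_pos': array([ 0.27157979, -0.56252399,  0.23103834]), 'eef_rot': array([-0.15733082, -0.68921189, -0.15804564,  0.68938782]), 'wrist_force': array([-0.46436741,  0.16048914,  0.14870712]), 'torque': array([ 0.00976243,  0.0204086 , -0.01460977]), 'finger_gap': 0.09190251655140913} 0.017
```

View pics/scene0.png

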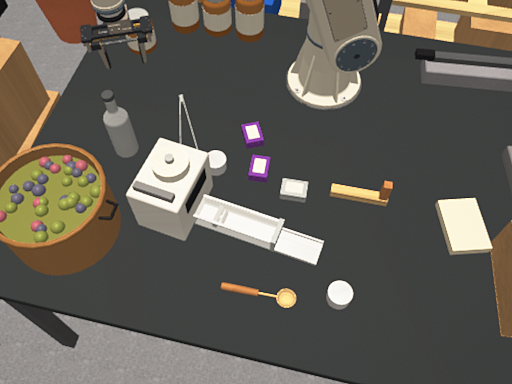

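View pics/side0.png

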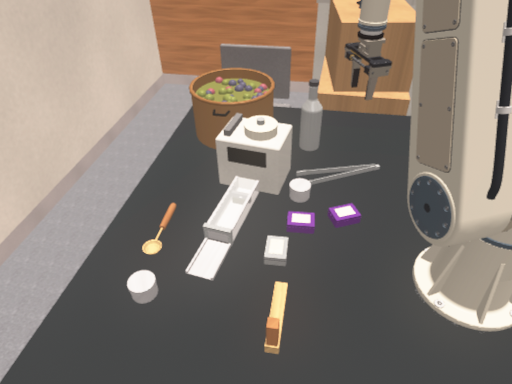

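View pics/wrist0.png

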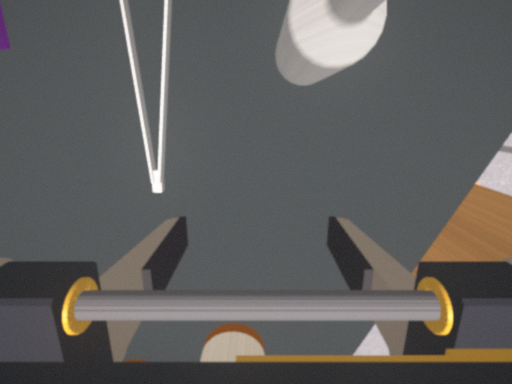

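The scene picture shows the steel tin near (294,189), the pusher bar from (331,191) to (386,193) with its post at (386,188), the tray at (299,245) and the mouth near (280,232). The side picture shows the tin at (277,250), the pusher post at (273,330) and the tray at (210,255). I'll zoom in.

```bash
python3 - <<'E'
import cv2
a=cv2.imread("pics/scene0.png")[165:275,185:405]; cv2.imwrite("pics/sc_z.png",cv2.resize(a,None,fx=3.6,fy=3.6,interpolation=cv2.INTER_CUBIC))
a=cv2.imread("pics/side0.png")[170:360,170:310]; cv2.imwrite("pics/sd_z.png",cv2.resize(a,None,fx=3.1,fy=3.1,interpolation=cv2.INTER_CUBIC))
E
```

```text
(no output)
```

View pics/sc_z.png

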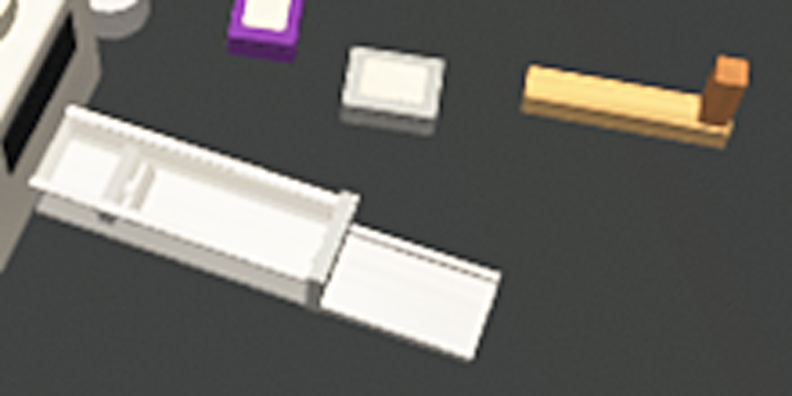

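View pics/sd_z.png

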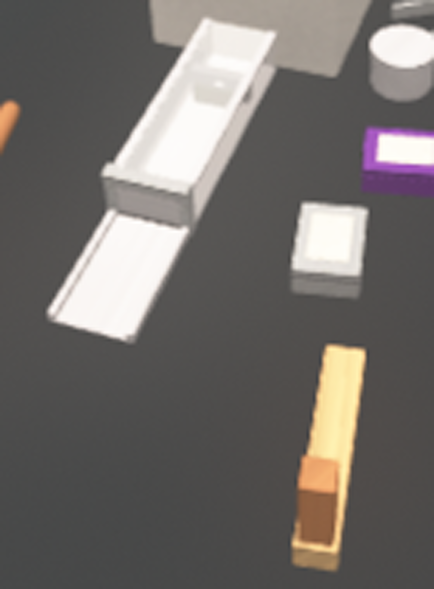

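```bash
cat > h.py <<'E'
import numpy as np, cv2
from plant import env
from scipy.spatial.transform import Rotation as Rn
def Rq(q): return Rn.from_quat([q[1],q[2],q[3],q[0]]).as_matrix()
def cam(n,pose=None):
    c=env.calibration(n)
    if n!="wrist": return c["mtx"],c["dist_coeffs"],c["R"],c["t"]
    p,q=pose; T=np.eye(4);T[:3,:3]=Rq(q);T[:3,3]=p
    W=np.linalg.inv(T@c["tool_from_camera"]); return c["mtx"],c["dist_coeffs"],W[:3,:3],W[:3,3]
def onplane(n,uv,z,pose=None):
    K,d,R,t=cam(n,pose)
    x=cv2.undistortPoints(np.array(uv,float).reshape(-1,1,2),K,d).reshape(-1,2)
    r=np.c_[x,np.ones(len(x))]@R; C=-R.T@t
    z=np.broadcast_to(z,len(x)); s=(z-C[2])/r[:,2]
    return C+r*s[:,None]
def proj(n,X,pose=None):
    K,d,R,t=cam(n,pose)
    return cv2.projectPoints(np.array(X,float).reshape(-1,1,3),cv2.Rodrigues(R)[0],t,K,d)[0].reshape(-1,2)
E
python3 - <<'E'
from h import *
np.set_printoptions(precision=4,suppress=True)
S=lambda l:[((u+.5)/3.6-.5+185,(v+.5)/3.6-.5+165) for u,v in l]
D=lambda l:[((u+.5)/3.1-.5+170,(v+.5)/3.1-.5+170) for u,v in l]
def show(t,P): print(t,"\n",P[:,:2],"mean",P[:,:2].mean(0),"edges",np.linalg.norm(np.roll(P,-1,0)-P,axis=1))
show("tin sc",onplane("scene",S([(352,46),(445,57),(436,120),(342,107)]),.03))
show("tin sd",onplane("side",D([(302,203),(368,206),(361,277),(291,272)]),.03))
show("post sc",onplane("scene",S([(718,56),(749,60),(744,89),(713,85)]),.092))
show("post sd",onplane("side",D([(302,457),(339,459),(337,492),(298,489)]),.092))
show("bar sc",onplane("scene",S([(529,66),(523,98),(725,136),(733,119)]),.026))
show("bar sd",onplane("side",D([(326,346),(366,348),(339,549),(293,543)]),.026))
show("tray sc near corners",onplane("scene",S([(500,271),(472,358)]),.01))
show("tray sd near",onplane("side",D([(49,317),(133,340)]),.01))
show("frame top sc",onplane("scene",S([(359,196),(322,281)]),.055))
show("frame top sd",onplane("side",D([(105,174),(190,196)]),.055))
show("cover far sc",onplane("scene",S([(70,105),(32,184)]),.046))
show("cover far sd",onplane("side",D([(207,20),(275,32)]),.046))
E
```

```text
tin sc 
 [[ 0.4365 -0.0554]
 [ 0.4296  0.0206]
 [ 0.49    0.024 ]
 [ 0.4953 -0.0516]] mean [ 0.4628 -0.0156] edges [0.0763 0.0604 0.0757 0.0589]
tin sd 
 [[ 0.4925 -0.0476]
 [ 0.4366 -0.0538]
 [ 0.4323  0.0251]
 [ 0.4883  0.0297]] mean [ 0.4624 -0.0116] edges [0.0562 0.079  0.0562 0.0774]
post sc 
 [[0.4205 0.2274]
 [0.4187 0.2511]
 [0.446  0.2498]
 [0.4478 0.2263]] mean [0.4332 0.2387] edges [0.0238 0.0273 0.0235 0.0273]
post sd 
 [[0.4449 0.2323]
 [0.4215 0.2296]
 [0.4194 0.2526]
 [0.4435 0.2549]] mean [0.4323 0.2423] edges [0.0235 0.0231 0.0242 0.0226]
bar sc 
 [[0.42   0.0887]
 [0.4513 0.0886]
 [0.4495 0.2505]
 [0.4323 0.2552]] mean [0.4383 0.1708] edges [0.0313 0.162  0.0179 0.167 ]
bar sd 
 [[0.4499 0.094 ]
 [0.4197 0.0905]
 [0.4166 0.2537]
 [0.447  0.2551]] mean [0.4333 0.1733] edges [0.0303 0.1633 0.0304 0.1611]
tray sc near corners 
 [[0.6    0.0957]
 [0.6762 0.0867]] mean [0.6381 0.0912] edges [0.0768 0.0768]
tray sd near 
 [[0.6738 0.0927]
 [0.6012 0.1028]] mean [0.6375 0.0978] edges [0.0733 0.0733]
frame top sc 
 [[ 0.5846 -0.0209]
 [ 0.6608 -0.0335]] mean [ 0.6227 -0.0272] edges [0.0773 0.0773]
frame top sd 
 [[ 0.6592 -0.0285]
 [ 0.5816 -0.0156]] mean [ 0.6204 -0.022 ] edges [0.0787 0.0787]
cover far sc 
 [[ 0.5523 -0.2606]
 [ 0.6273 -0.2694]] mean [ 0.5898 -0.265 ] edges [0.0756 0.0756]
cover far sd 
 [[ 0.6263 -0.2664]
 [ 0.5555 -0.2584]] mean [ 0.5909 -0.2624] edges [0.0713 0.0713]
```

```bash
cat >> h.py <<'E'
def go(p,yaw=None,Rt=None):
    """offset mm in tool axes, rotvec. yaw: world angle of jaw axis (mod pi), tool straight down"""
    s=env.observe(); R=Rq(s["eef_rot"]); 
    if yaw is not None:
        best=None
        for k in (0,np.pi):
            y=np.array([np.cos(yaw+k),np.sin(yaw+k),0]); x=np.array([0,0,-1.]); Rt_=np.c_[x,y,np.cross(x,y)]
            rv=Rn.from_matrix(R.T@Rt_).as_rotvec()
            if best is None or np.linalg.norm(rv)<np.linalg.norm(best): best=rv
        rv=best
    else: rv=np.zeros(3)
    o=R.T@(np.array(p)-s["ee_pos"])*1000
    print("offset",np.round(o,1),"rot",np.round(rv,4),"dist",round(float(np.linalg.norm(o)),1),"rows",round(max(np.linalg.norm(o)/41.7,np.degrees(np.linalg.norm(rv))/7.16),1))
E
python3 - <<'E'
from h import *
np.set_printoptions(precision=4,suppress=True)
s=env.observe(); print(Rq(s["eef_rot"]))
print("flask",onplane("scene",[(125,152)],0), onplane("scene",[(108,95)],.25), "rt",onplane("scene",[(217,160)],.046))
print("tongs",onplane("scene",[(182,97),(180,150),(198,152)],0.01))
go([0.4625,-0.0135,0.2],np.radians(94))
E
```

```text
[[-0.0005  0.4348 -0.9005]
 [ 0.0009 -0.9005 -0.4348]
 [-1.     -0.001   0.    ]]
flask [[ 0.4371 -0.5551  0.    ]] [[ 0.4257 -0.5491  0.25  ]] rt [[ 0.4309 -0.2559  0.046 ]]
tongs [[ 0.1885 -0.4459  0.01  ]
 [ 0.3972 -0.3866  0.01  ]
 [ 0.3918 -0.33    0.01  ]]
offset [  31.5 -411.4 -410.6] rot [0.38   0.0002 0.001 ] dist 582.1 rows 14.0
```

Request:
{"op": "servo_tool", "data": {"targets": [{"offset": [-10, -32, -26], "delta_rot": [0, 0, 0], "grip": 1}, {"offset": [-15, -64, -53], "delta_rot": [0, 0, 0], "grip": 1}, {"offset": [-20, -96, -79], "delta_rot": [0, 0, 0], "grip": 1}, {"offset": [-20, -128, -106], "delta_rot": [0, 0, 0], "grip": 1}, {"offset": [-20, -158, -132], "delta_rot": [0, 0, 0], "grip": 1}]}}

```text
clock: 0.57
ee_pos: [0.3217, -0.361, 0.2513]
eef_rot: [-0.157, -0.689, -0.158, 0.689]
wrist_force: [0.3, 0.7, -0.2]
finger_gap: 0.092
```

```bash
python3 - <<'E'
from h import *
s=env.observe();print(s["clock"],s["ee_pos"],s["dq"].round(2))
go([0.48,0.0,0.22],np.radians(94))
E
```

```text
0.5667 [ 0.32168518 -0.36104036  0.25125176] [ 0.83 -0.46  0.54  0.   -0.09  0.81]
offset [  31.5 -256.5 -299.4] rot [ 0.3793 -0.      0.0009] dist 395.5 rows 9.5
```

Request:
{"op": "servo_tool", "data": {"targets": [{"offset": [6, -26, -30], "delta_rot": [0.04, 0, 0], "grip": 1}, {"offset": [12, -52, -60], "delta_rot": [0.08, 0, 0], "grip": 1}, {"offset": [18, -78, -90], "delta_rot": [0.12, 0, 0], "grip": 1}, {"offset": [24, -104, -120], "delta_rot": [0.15, 0, 0], "grip": 1}, {"offset": [30, -130, -150], "delta_rot": [0.19, 0, 0], "grip": 1}]}}

```text
clock: 0.98
ee_pos: [0.4006, -0.177, 0.2213]
eef_rot: [0.091, 0.701, 0.091, -0.701]
wrist_force: [-0.1, -0.7, 0.3]
finger_gap: 0.0919
```

```bash
python3 - <<'E'
from h import *
s=env.observe();print(s["clock"],s["ee_pos"])
go([0.48,0.0,0.22],np.radians(94))
E
```

```text
0.9833 [ 0.40057761 -0.17695472  0.22127952]
offset [   1.4 -150.9 -121.8] rot [ 0.1876 -0.0003  0.0006] dist 194.0 rows 4.7
```

Request:
{"op": "servo_tool", "data": {"targets": [{"offset": [0, -35, -29], "delta_rot": [0.05, 0, 0], "grip": 1}, {"offset": [0, -70, -57], "delta_rot": [0.1, 0, 0], "grip": 1}, {"offset": [1, -105, -85], "delta_rot": [0.14, 0, 0], "grip": 1}, {"offset": [1, -138, -111], "delta_rot": [0.188, 0, 0], "grip": 1}, {"offset": [1, -151, -122], "delta_rot": [0.188, 0, 0], "grip": 1}]}}

```text
clock: 1.4
ee_pos: [0.4809, 0.0032, 0.2204]
eef_rot: [0.023, 0.707, 0.024, -0.706]
wrist_force: [-0.3, -0.7, 0.8]
finger_gap: 0.092
```

Request:
{"op": "servo_tool", "data": {"targets": [{"offset": [0, 0, 0], "delta_rot": [0, 0, 0], "grip": 1}, {"offset": [0, 0, 0], "delta_rot": [0, 0, 0], "grip": 1}]}}

```text
clock: 1.57
ee_pos: [0.4811, 0.0047, 0.2202]
eef_rot: [0.025, 0.707, 0.025, -0.707]
wrist_force: [0.1, -0.1, -0.8]
finger_gap: 0.0918
```

```bash
python3 - <<'E'
from h import *
s=env.observe();print(s["clock"],s["ee_pos"].tolist(),s["eef_rot"].tolist(),s["dq"].round(3))
im=env.capture("wrist"); cv2.imwrite("pics/w1.png",im[:,:,::-1]); cv2.imwrite("pics/w1z.png",cv2.resize(im[:,:,::-1],(800,600),interpolation=cv2.INTER_CUBIC))
E
```

```text
1.5667 [0.4810525529292812, 0.004675122577761, 0.22016177812427418] [0.02454630490934697, 0.706724454526279, 0.025427464104124144, -0.7066055960428449] [-0.05  -0.015  0.022 -0.014  0.007 -0.029]
```

View pics/w1z.png

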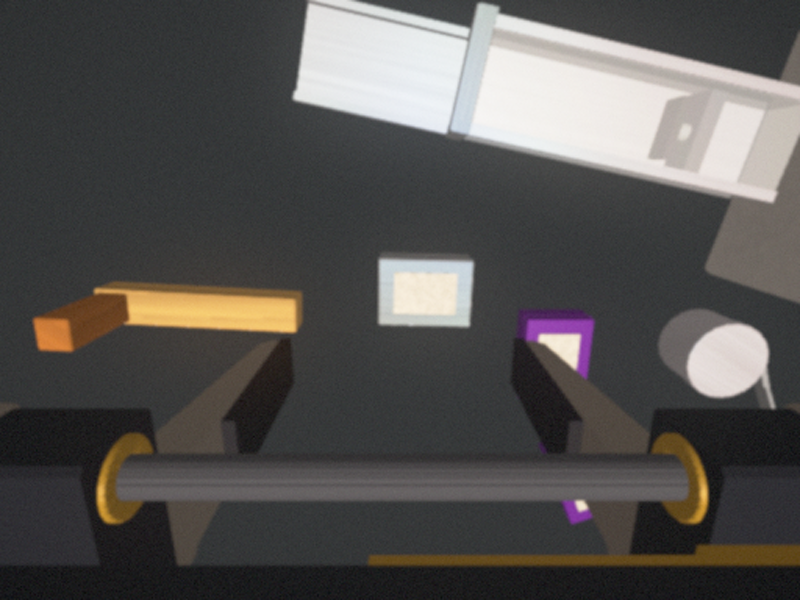

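The wrist picture shows the tin lid with corners at (379,259), (473,260), (470,327), (378,324) of the 800-px view. The pusher bar's front is at x≈300, and the tray's near inner corner is at (295,98). A purple decoy tin sits at (556,340), to the right of the steel one.

```bash
python3 - <<'E'
from h import *
np.set_printoptions(precision=4,suppress=True)
P=([0.4810525529292812, 0.004675122577761, 0.22016177812427418],[0.02454630490934697, 0.706724454526279, 0.025427464104124144, -0.7066055960428449])
W=lambda l:[((u+.5)/1.5625-.5,(v+.5)/1.5625-.5) for u,v in l]
def show(t,l,z):
    Q=onplane("wrist",W(l),z,P); print(t,"\n",Q[:,:2],"mean",Q[:,:2].mean(0),"edges",np.linalg.norm(np.roll(Q,-1,0)-Q,axis=1))
show("tin",[(379,259),(473,260),(470,327),(378,324)],.03)
show("purple",[(518,318),(592,322)],.03)
show("barfront",[(302,291),(298,331)],.026)
show("bar back top edge",[(97,290),(302,292)],.026)
show("post",[(36,318),(75,320),(72,351),(38,348)],.092)
show("tray near corner, tray-frame",[(295,99),(447,132)],.010)
show("frame top front",[(474,5),(451,133)],.055)
show("frame top mid",[(488,5),(462,136)],.055)
show("cover far edge",[(775,200)],.046)
E
python3 - <<'E'
import cv2
a=cv2.imread("pics/w1.png")[0:100,180:512]; cv2.imwrite("pics/w1t.png",cv2.resize(a,None,fx=2.4,fy=2.4,interpolation=cv2.INTER_CUBIC))
E
```

```text
tin 
 [[ 0.4891  0.0237]
 [ 0.4936 -0.0508]
 [ 0.4374 -0.0547]
 [ 0.4346  0.0214]] mean [ 0.4637 -0.0151] edges [0.0746 0.0563 0.0762 0.0545]
purple 
 [[ 0.4481 -0.0932]
 [ 0.449  -0.1545]] mean [ 0.4485 -0.1239] edges [0.0613 0.0613]
barfront 
 [[0.4573 0.0852]
 [0.4222 0.0882]] mean [0.4397 0.0867] edges [0.0352 0.0352]
bar back top edge 
 [[0.4462 0.2528]
 [0.4564 0.0852]] mean [0.4513 0.169 ] edges [0.1679 0.1679]
post 
 [[0.4443 0.2502]
 [0.4447 0.224 ]
 [0.4217 0.229 ]
 [0.4223 0.2521]] mean [0.4332 0.2388] edges [0.0262 0.0235 0.0231 0.0221]
tray near corner, tray-frame 
 [[ 0.6045  0.0956]
 [ 0.5891 -0.0226]] mean [0.5968 0.0365] edges [0.1192 0.1192]
frame top front 
 [[ 0.6618 -0.0283]
 [ 0.5846 -0.0214]] mean [ 0.6232 -0.0248] edges [0.0776 0.0776]
frame top mid 
 [[ 0.6624 -0.0371]
 [ 0.5832 -0.0291]] mean [ 0.6228 -0.0331] edges [0.0797 0.0797]
cover far edge 
 [[ 0.5563 -0.2623]] mean [ 0.5563 -0.2623] edges [0.]
```

View pics/w1t.png

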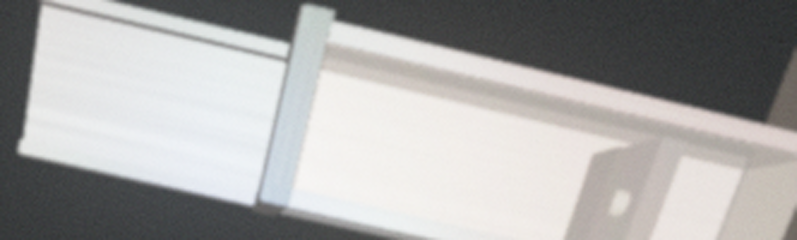

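```bash
python3 - <<'E'
from h import *
go([0.4635,-0.0145,0.06],np.radians(93.5))
go([0.4635,-0.0145,0.021],np.radians(93.5))
E
```

```text
offset [160.1  16.9  18.2] rot [0.0084 0.0002 0.0009] dist 162.0 rows 3.9
offset [199.1  17.   18.2] rot [0.0084 0.0002 0.0009] dist 200.7 rows 4.8
```

Request:
{"op": "servo_tool", "data": {"targets": [{"offset": [35, 9, 10], "delta_rot": [0.008, 0, 0], "grip": 1}, {"offset": [75, 17, 18], "delta_rot": [0.008, 0, 0], "grip": 1}, {"offset": [110, 17, 18], "delta_rot": [0.008, 0, 0], "grip": 1}, {"offset": [140, 17, 18], "delta_rot": [0.008, 0, 0], "grip": 1}, {"offset": [150, 17, 18], "delta_rot": [0.008, 0, 0], "grip": 1}]}}

```text
clock: 2.03
ee_pos: [0.4604, -0.016, 0.0668]
eef_rot: [-0.021, -0.705, -0.021, 0.709]
wrist_force: [-0.4, -0.1, -0.5]
finger_gap: 0.0921
```

```bash
python3 - <<'E'
from h import *
s=env.observe();print(s["clock"],s["ee_pos"])
go([0.4635,-0.0145,0.021],np.radians(93.5))
im=env.capture("wrist"); cv2.imwrite("pics/w2.png",cv2.resize(im[:,:,::-1],(800,600),interpolation=cv2.INTER_CUBIC))
E
```

```text
2.0333 [ 0.46035287 -0.01600746  0.06682636]
offset [45.8 -1.3 -3.5] rot [-0.0014  0.0059  0.0012] dist 46.0 rows 1.1
```

View pics/w2.png

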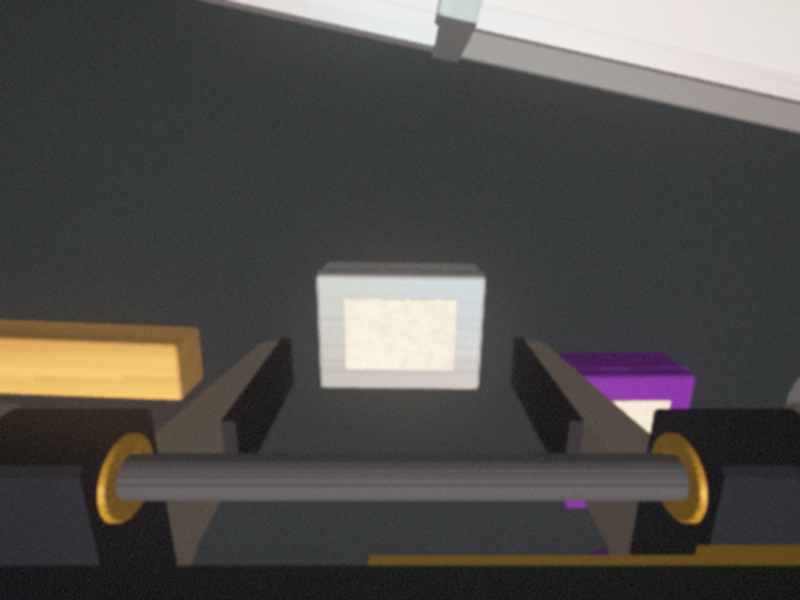

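The tin lid now has corners at (316,276), (485,276), (479,388), (321,388), square to the jaws and centred between them.

```bash
python3 - <<'E'
from h import *
s=env.observe();P=(s["ee_pos"],s["eef_rot"])
W=lambda l:[((u+.5)/1.5625-.5,(v+.5)/1.5625-.5) for u,v in l]
Q=onplane("wrist",W([(316,276),(485,276),(479,388),(321,388)]),.03,P)
print(Q,Q.mean(0),np.linalg.norm(np.roll(Q,-1,0)-Q,axis=1),s["ee_pos"],s["dq"])
m=Q.mean(0); go([m[0],m[1],.021],np.radians(93.5))
E
```

```text
[[ 0.48908211  0.02411953  0.03      ]
 [ 0.49362157 -0.05081463  0.03      ]
 [ 0.43869406 -0.05409899  0.03      ]
 [ 0.43407866  0.02137113  0.03      ]] [ 0.4638691  -0.01485574  0.03      ] [0.07507154 0.05502561 0.07561112 0.05507208] [ 0.46060929 -0.01577791  0.06691281] [ 0.00916696 -0.06028912 -0.03929031  0.00160104  0.08736822  0.0038031 ]
offset [45.9 -0.7 -3.6] rot [-0.0012  0.0064  0.0013] dist 46.0 rows 1.1
```

Request:
{"op": "servo_tool", "data": {"targets": [{"offset": [15, -1, -3.6], "delta_rot": [-0.001, 0.006, 0.001], "grip": 1}, {"offset": [35, -1, -3.6], "delta_rot": [-0.001, 0.006, 0.001], "grip": 1}, {"offset": [46, -1, -3.6], "delta_rot": [-0.001, 0.006, 0.001], "grip": 1}, {"offset": [46, -1, -3.6], "delta_rot": [-0.001, 0.006, 0.001], "grip": 1}, {"offset": [46, -1, -3.6], "delta_rot": [-0.001, 0.006, 0.001], "grip": 0.7}]}}

```text
clock: 2.5
ee_pos: [0.4643, -0.0151, 0.0219]
eef_rot: [-0.021, -0.707, -0.021, 0.707]
wrist_force: [0.1, -0.6, 0.9]
finger_gap: 0.0872
```

Request:
{"op": "servo_tool", "data": {"targets": [{"offset": [0, 0, 0], "delta_rot": [0, 0, 0], "grip": 0.4}, {"offset": [0, 0, 0], "delta_rot": [0, 0, 0], "grip": 0.4}, {"offset": [0, 0, 0], "delta_rot": [0, 0, 0], "grip": 0.4}, {"offset": [0, 0, 0], "delta_rot": [0, 0, 0], "grip": 0.4}]}}

```text
clock: 2.83
ee_pos: [0.4655, -0.0154, 0.0234]
eef_rot: [0.021, 0.708, 0.021, -0.706]
wrist_force: [-0.9, -2.0, 9.0]
finger_gap: 0.0758
```

```bash
python3 - <<'E'
from h import *
s=env.observe();print(s["clock"],s["ee_pos"],s["finger_gap"])
go([0.4635,-0.0145,0.12],np.radians(93.5))
E
```

```text
2.8333 [ 0.465532   -0.01535993  0.02340742] 0.07576910579316716
offset [-96.6  -1.    1.7] rot [-0.0007 -0.0025 -0.0003] dist 96.6 rows 2.3
```

Request:
{"op": "servo_tool", "data": {"targets": [{"offset": [-5, 0, 0], "delta_rot": [0, 0, 0], "grip": 0.4}, {"offset": [-20, 0, 0], "delta_rot": [0, 0, 0], "grip": 0.4}, {"offset": [-45, 0, 0], "delta_rot": [0, 0, 0], "grip": 0.4}, {"offset": [-75, 0, 0], "delta_rot": [0, 0, 0], "grip": 0.4}, {"offset": [-100, 0, 0], "delta_rot": [0, 0, 0], "grip": 0.4}]}}

```text
clock: 3.25
ee_pos: [0.4653, -0.0153, 0.1257]
eef_rot: [0.021, 0.708, 0.021, -0.706]
wrist_force: [0.8, 0.1, -1.1]
finger_gap: 0.0756
```

```bash
python3 - <<'E'
from h import *
s=env.observe();print(s["clock"],s["ee_pos"],s["finger_gap"])
go([0.6315,0.0469,0.12],np.radians(82.4))
E
```

```text
3.25 [ 0.4652992  -0.01533138  0.1257064 ] 0.07563200031252133
offset [   6.2  -52.1 -169.6] rot [ 0.1931 -0.0033 -0.    ] dist 177.6 rows 4.3
```

Request:
{"op": "servo_tool", "data": {"targets": [{"offset": [1, -10, -34], "delta_rot": [0.04, 0, 0], "grip": 0.4}, {"offset": [2, -20, -68], "delta_rot": [0.08, 0, 0], "grip": 0.4}, {"offset": [3, -30, -102], "delta_rot": [0.12, -0.003, 0], "grip": 0.4}, {"offset": [4, -42, -136], "delta_rot": [0.16, -0.003, 0], "grip": 0.4}, {"offset": [6, -52, -165], "delta_rot": [0.193, -0.003, 0], "grip": 0.4}]}}

```text
clock: 3.67
ee_pos: [0.6293, 0.0475, 0.1218]
eef_rot: [-0.048, 0.706, -0.047, -0.705]
wrist_force: [-0.1, -0.6, -0.8]
finger_gap: 0.0756
```

Request:
{"op": "servo_tool", "data": {"targets": [{"offset": [0, 0, -3], "delta_rot": [0, 0, 0], "grip": 0.4}, {"offset": [0, 0, -3], "delta_rot": [0, 0, 0], "grip": 0.4}]}}

```text
clock: 3.83
ee_pos: [0.6338, 0.0477, 0.1225]
eef_rot: [-0.047, 0.707, -0.047, -0.704]
wrist_force: [-0.3, -0.7, -1.0]
finger_gap: 0.0763
```

```bash
python3 - <<'E'
from h import *
s=env.observe();print(s["clock"],s["ee_pos"].tolist(),s["eef_rot"].tolist(),s["finger_gap"])
go([0.6315,0.0469,0.12],np.radians(82.4))
im=env.capture("wrist"); cv2.imwrite("pics/w3.png",cv2.resize(im[:,:,::-1],(800,600),interpolation=cv2.INTER_CUBIC))
im=env.capture("side"); cv2.imwrite("pics/s3.png",cv2.resize(im[80:300,130:400,::-1],None,fx=2.7,fy=2.7,interpolation=cv2.INTER_CUBIC))
E
```

```text
3.8333 [0.6337803701590027, 0.04772374247426709, 0.12246880917366228] [-0.047313014760112064, 0.7070086096800144, -0.04686312974499358, -0.7040626048464345] 0.07627484478371607
offset [2.5 1.1 2.2] rot [-0.0006 -0.0041  0.0009] dist 3.5 rows 0.1
```

View pics/w3.png

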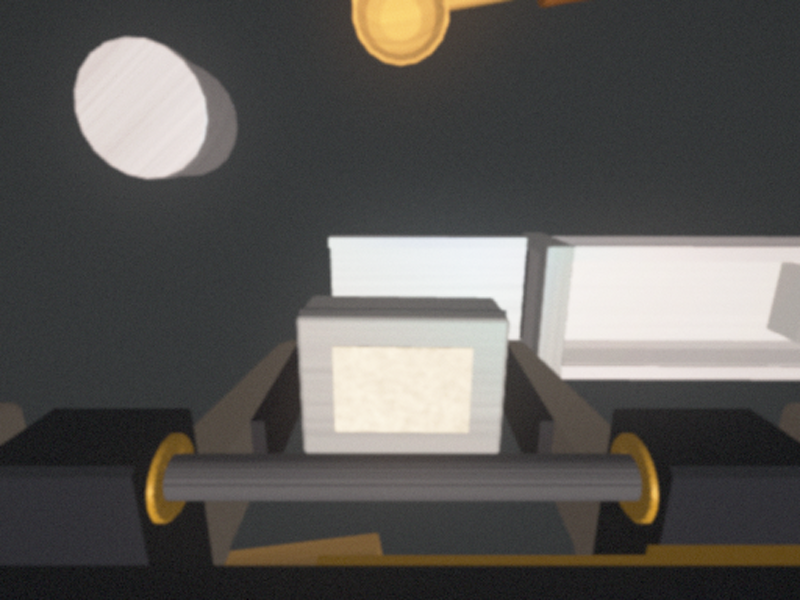

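View pics/s3.png

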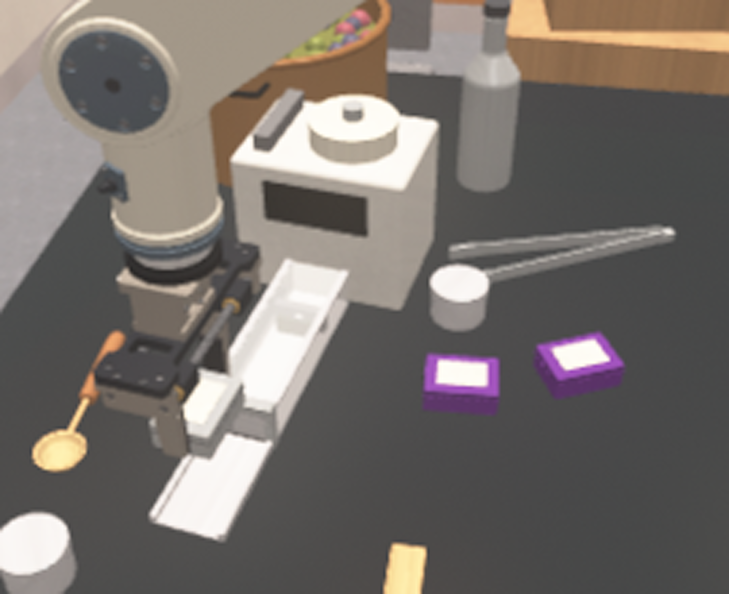

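The tin is held between the jaws, lid edges at v≈318 and v≈452. The tray's far rail edge is at v≈237 (u 330–526), and the cover's edges are at v≈238 and v≈379 (u>575), all parallel to the tin.

```bash
python3 - <<'E'
from h import *
np.set_printoptions(precision=4,suppress=True)
P=([0.6337803701590027, 0.04772374247426709, 0.12246880917366228], [-0.047313014760112064, 0.7070086096800144, -0.04686312974499358, -0.7040626048464345])
W=lambda l:[((u+.5)/1.5625-.5,(v+.5)/1.5625-.5) for u,v in l]
T=np.eye(4);T[:3,:3]=Rq(P[1]);T[:3,3]=P[0]
def show(t,l,z):
    Q=onplane("wrist",W(l),z,P); q=(Q-T[:3,3])@T[:3,:3]; print(t,"\nworld",Q,"\ntool",q*1000)
show("rail top edge",[(331,238),(526,236)],.010)
show("frame top corners",[(526,234),(575,238)],.055)
show("cover top far/near outer",[(575,238),(795,238),(560,379),(795,380)],.046)
show("frame front near bottom",[(522,340)],.003)
# tin edges depth
c=env.calibration("wrist");M=c["tool_from_camera"]
for l in ([(299,318),(507,317)],[(302,452),(500,453)]):
    x=cv2.undistortPoints(np.array(W(l)).reshape(-1,1,2),c["mtx"],c["dist_coeffs"]).reshape(-1,2)
    r=np.c_[x,np.ones(2)]; d=.076/np.linalg.norm(x[1]-x[0]); X=(M[:3,:3]@(r*d).T).T+M[:3,3]; print("tin edge tool mm",X*1000)
E
```

```text
rail top edge 
world [[ 0.6767  0.0853  0.01  ]
 [ 0.6623 -0.0319  0.01  ]] 
tool [[112.6617 -42.8977 -37.1183]
 [112.559   75.276  -38.376 ]]
frame top corners 
world [[ 0.671  -0.0203  0.055 ]
 [ 0.6657 -0.0447  0.055 ]] 
tool [[ 67.6     62.5526 -45.6142]
 [ 67.5691  87.387  -43.6101]]
cover top far/near outer 
world [[ 0.664  -0.048   0.046 ]
 [ 0.6487 -0.1622  0.046 ]
 [ 0.5838 -0.0371  0.046 ]
 [ 0.5654 -0.1704  0.046 ]] 
tool [[ 76.5607  90.9213 -42.3231]
 [ 76.4558 206.1417 -42.3688]
 [ 76.228   90.7546  38.5671]
 [ 76.1031 225.3716  39.0704]]
frame front near bottom 
world [[ 0.5924 -0.0271  0.003 ]] 
tool [[119.2674  79.7439  31.5306]]
tin edge tool mm [[ -1.287  -37.4007 -24.1606]
 [ -1.1359  38.5983 -24.5239]]
tin edge tool mm [[ -7.3897 -38.1355  27.9664]
 [ -7.4398  37.8636  28.3248]]
```

```bash
python3 - <<'E'
from h import *
np.set_printoptions(precision=4,suppress=True)
im=cv2.imread("pics/w3.png")
cv2.imwrite("pics/w3c.png",cv2.resize(im[215:400,300:800],None,fx=1.6,fy=3,interpolation=cv2.INTER_CUBIC))
P=([0.6337803701590027, 0.04772374247426709, 0.12246880917366228], [-0.047313014760112064, 0.7070086096800144, -0.04686312974499358, -0.7040626048464345])
T=np.eye(4);T[:3,:3]=Rq(P[1]);T[:3,3]=P[0]
W=lambda l:[((u+.5)/1.5625-.5,(v+.5)/1.5625-.5) for u,v in l]
def show(t,l,z):
    Q=onplane("wrist",W(l),z,P); q=(Q-T[:3,3])@T[:3,:3]; print(t,"tool",q*1000)
show("base",[(331,238),(526,236),(575,238),(795,238)],0)
show("top",[(600,247),(795,247),(560,379),(795,380)],.046)
g=im[:,:,1].astype(int)
print(g[225:260,430].tolist()); print(g[225:260,700].tolist()); print(g[330:390,700].tolist())
E
```

```text
base tool [[122.6573 -44.5163 -35.6861]
 [122.5509  78.0868 -36.9909]
 [122.5176 108.9857 -35.7449]
 [122.3917 247.1707 -35.7998]]
top tool [[ 76.5287 104.5888 -37.578 ]
 [ 76.4352 207.2624 -37.6219]
 [ 76.228   90.7546  38.5671]
 [ 76.1031 225.3716  39.0704]]
[68, 69, 70, 73, 72, 70, 70, 71, 74, 83, 106, 135, 177, 212, 226, 234, 234, 234, 234, 233, 234, 235, 235, 238, 241, 240, 240, 240, 239, 240, 241, 241, 241, 241, 240]
[64, 62, 61, 64, 65, 63, 64, 63, 63, 68, 86, 107, 129, 145, 152, 155, 153, 154, 153, 152, 158, 178, 202, 219, 228, 230, 229, 227, 229, 229, 227, 228, 228, 228, 229]
[234, 234, 234, 233, 232, 232, 234, 233, 229, 224, 214, 204, 196, 194, 196, 195, 194, 195, 188, 182, 180, 179, 178, 178, 178, 178, 178, 177, 177, 176, 177, 179, 182, 184, 185, 188, 194, 205, 215, 221, 222, 223, 223, 224, 225, 226, 226, 216, 195, 157, 119, 90, 71, 67, 65, 65, 64, 62, 61, 62]
```

View pics/w3c.png

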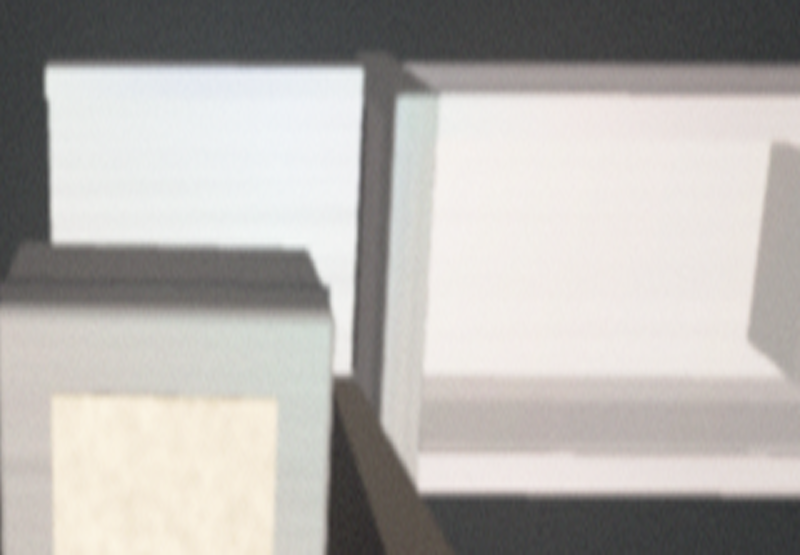

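The tin hangs about 7° rolled in the grip, with its camera-side edge lower. I'll tilt the tool to level it, shift it onto the tray centre line, and lower.

Request:
{"op": "servo_tool", "data": {"targets": [{"offset": [10, 4, -1.2], "delta_rot": [0, 0.06, 0], "grip": 0.4}, {"offset": [25, 8, -1.2], "delta_rot": [0, 0.12, 0], "grip": 0.4}, {"offset": [45, 8, -1.2], "delta_rot": [0, 0.12, 0], "grip": 0.4}, {"offset": [60, 8, -1.2], "delta_rot": [0, 0.12, 0], "grip": 0.4}, {"offset": [60, 8, -1.2], "delta_rot": [0, 0.12, 0], "grip": 0.4}]}}

```text
clock: 4.35
ee_pos: [0.6273, 0.0378, 0.0596]
eef_rot: [-0.044, 0.745, -0.05, -0.664]
wrist_force: [-0.9, -0.0, -0.8]
finger_gap: 0.0757
```

```bash
python3 - <<'E'
from h import *
s=env.observe();print(s["clock"],s["ee_pos"].tolist(),s["eef_rot"].tolist(),s["wrist_force"])
im=env.capture("wrist"); cv2.imwrite("pics/w4.png",cv2.resize(im[:,:,::-1],(800,600),interpolation=cv2.INTER_CUBIC))
im=env.capture("side"); cv2.imwrite("pics/s4.png",cv2.resize(im[150:290,170:310,::-1],None,fx=4,fy=4,interpolation=cv2.INTER_CUBIC))
E
```

```text
4.35 [0.6272640148774975, 0.037811999920742675, 0.05955470921824857] [-0.044139329317516955, 0.7451661858787694, -0.05039455491769541, -0.6635054361984793] [-0.90459984 -0.04189138 -0.83874991]
```

View pics/w4.png

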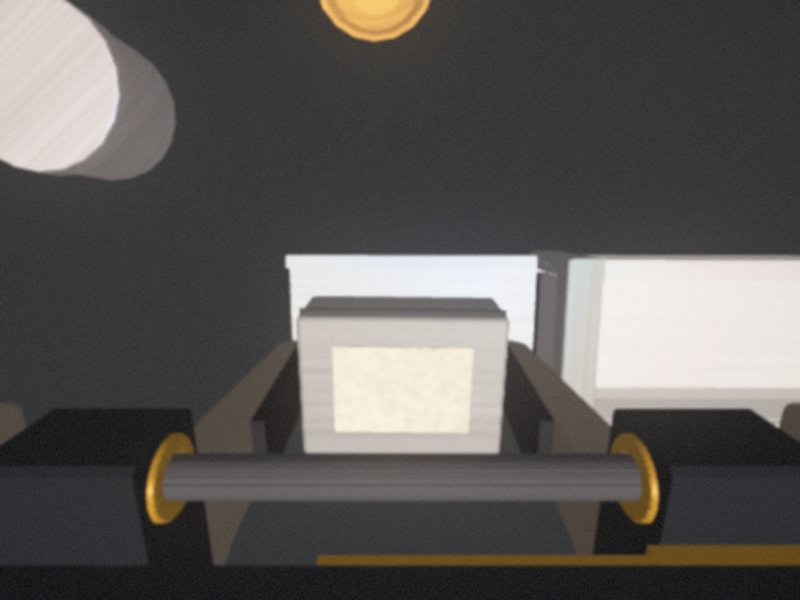

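View pics/s4.png

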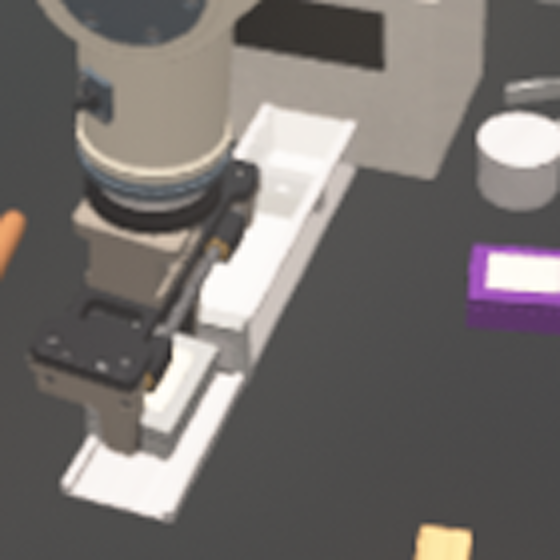

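The tin is level in the picture, but the TCP has lagged about 6 mm sideways, so I'll correct that before lowering.

```bash
python3 - <<'E'
from h import *
s=env.observe();print(s["clock"],s["ee_pos"],s["dq"].round(3)); print(Rq(s["eef_rot"]).round(3))
go([.6339,.0396,.0596]); go([.6339,.0396,.0295])
E
```

```text
4.45 [0.62998231 0.0381783  0.06217386] [ 0.002 -0.01  -0.028  0.002  0.001  0.003]
[[ 0.119 -0.134 -0.984]
 [-0.016 -0.991  0.133]
 [-0.993  0.    -0.12 ]]
offset [ 3.  -1.9 -3.4] rot [0. 0. 0.] dist 4.9 rows 0.1
offset [32.9 -1.9  0.2] rot [0. 0. 0.] dist 32.9 rows 0.8
```

Request:
{"op": "servo_tool", "data": {"targets": [{"offset": [4, -2, -3], "delta_rot": [0, 0, 0], "grip": 0.4}, {"offset": [12, -2, -2.3], "delta_rot": [0, 0, 0], "grip": 0.4}, {"offset": [18, -2, -1.6], "delta_rot": [0, 0, 0], "grip": 0.4}, {"offset": [22, -2, -1], "delta_rot": [0, 0, 0], "grip": 0.4}, {"offset": [22, -2, -1], "delta_rot": [0, 0, 0], "grip": 0.4}]}}

```text
clock: 4.87
ee_pos: [0.633, 0.0396, 0.0393]
eef_rot: [-0.044, 0.746, -0.05, -0.663]
wrist_force: [-0.5, -0.3, -1.4]
finger_gap: 0.0757
```

Request:
{"op": "servo_tool", "data": {"targets": [{"offset": [0, 0, 0], "delta_rot": [0, 0, 0], "grip": 0.4}]}}

```text
clock: 4.95
ee_pos: [0.633, 0.0396, 0.039]
eef_rot: [-0.044, 0.746, -0.05, -0.663]
wrist_force: [0.3, 0.1, -1.9]
finger_gap: 0.0758
```

```bash
python3 - <<'E'
from h import *
s=env.observe();print(s["clock"],s["ee_pos"].tolist(),s["eef_rot"].tolist(),s["wrist_force"])
im=env.capture("wrist"); cv2.imwrite("pics/w5.png",cv2.resize(im[:,:,::-1],(800,600),interpolation=cv2.INTER_CUBIC))
go([.6339,.0396,.0295])
E
```

```text
4.95 [0.6329644784348217, 0.039644327036721175, 0.03899851118997881] [-0.04420241960117248, 0.745822210634724, -0.05023357993437419, -0.6627759528470477] [ 0.25628092  0.13267588 -1.87560747]
offset [ 9.5 -0.1 -0. ] rot [0. 0. 0.] dist 9.5 rows 0.2
```

View pics/w5.png

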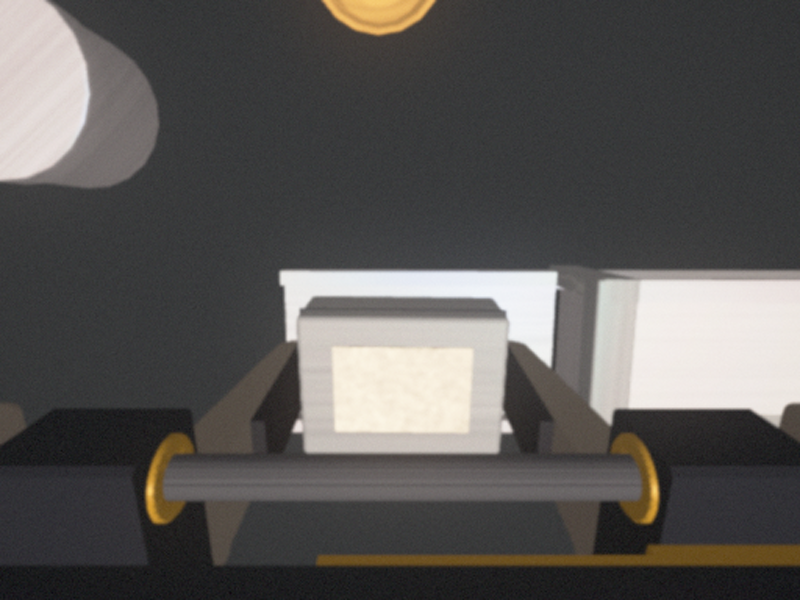

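Now the tray's far edge (v≈270) and near edge (v≈432, just beside the tin) are both visible, which lets me check the centring directly.

```bash
python3 - <<'E'
from h import *
np.set_printoptions(precision=4,suppress=True)
P=([0.6329644784348217, 0.039644327036721175, 0.03899851118997881] ,[-0.04420241960117248, 0.745822210634724, -0.05023357993437419, -0.6627759528470477])
T=np.eye(4);T[:3,:3]=Rq(P[1]);T[:3,3]=P[0]
W=lambda l:[((u+.5)/1.5625-.5,(v+.5)/1.5625-.5) for u,v in l]
d=np.array([-.132,-.991,0]); n=np.array([.991,-.132,0])
def bx(Q): 
    Q=Q-np.array([.6225,-.0245,0]); return np.c_[Q@d,Q@n,Q[:,2]]*1000
print("far base",bx(onplane("wrist",W([(282,270),(555,270)]),0.0,P)))
print("near rail top",bx(onplane("wrist",W([(297,433),(508,432)]),0.010,P)))
c=env.calibration("wrist");M=c["tool_from_camera"]
for l in ([(299,318),(507,317)],[(302,452),(500,453)]):
    x=cv2.undistortPoints(np.array(W(l)).reshape(-1,1,2),c["mtx"],c["dist_coeffs"]).reshape(-1,2)
    r=np.c_[x,np.ones(2)]; dd=.076/np.linalg.norm(x[1]-x[0]); X=(M[:3,:3]@(r*dd).T).T+M[:3,3]; print("tin lid edge",bx((T[:3,:3]@X.T).T+T[:3,3]))
E
```

```text
far base [[-119.5482   39.3391    0.    ]
 [   5.3227   39.1707    0.    ]]
near rail top [[-113.1543  -35.0557   10.    ]
 [ -15.9212  -34.6952   10.    ]]
tin lid edge [[-102.3117   25.9024   43.1419]
 [ -26.331    26.1606   43.0825]]
tin lid edge [[-103.1294  -26.5663   43.0744]
 [ -27.1497  -27.0483   43.13  ]]
```

Request:
{"op": "servo_tool", "data": {"targets": [{"offset": [0, 0, -2], "delta_rot": [0, 0, 0], "grip": 0.4}, {"offset": [3, 0, -1.7], "delta_rot": [0, 0, 0], "grip": 0.4}, {"offset": [6, 0, -1.3], "delta_rot": [0, 0, 0], "grip": 0.4}, {"offset": [8.5, 0, -1], "delta_rot": [0, 0, 0], "grip": 0.4}, {"offset": [9.5, 0, -0.9], "delta_rot": [0, 0, 0], "grip": 0.4}]}}

```text
clock: 5.42
ee_pos: [0.6348, 0.0393, 0.0293]
eef_rot: [-0.044, 0.746, -0.05, -0.663]
wrist_force: [-2.9, -0.6, 7.0]
finger_gap: 0.0759
```

Request:
{"op": "servo_tool", "data": {"targets": [{"offset": [0, 0, 0], "delta_rot": [0, 0, 0], "grip": 0.4}]}}

```text
clock: 5.5
ee_pos: [0.6347, 0.0393, 0.0294]
eef_rot: [-0.044, 0.746, -0.05, -0.663]
wrist_force: [-2.1, -0.2, 5.0]
finger_gap: 0.076
```

```bash
python3 - <<'E'
from h import *
s=env.observe();print(s["clock"],s["ee_pos"].tolist(),s["eef_rot"].tolist(),s["wrist_force"])
im=env.capture("wrist"); cv2.imwrite("pics/w6.png",cv2.resize(im[:,:,::-1],(800,600),interpolation=cv2.INTER_CUBIC))
E
```

```text
5.5 [0.6347221363217902, 0.03934755762683147, 0.029388500813132774] [-0.04417884355376233, 0.7456050498786488, -0.050285329316056275, -0.6630178919405458] [-2.06426142 -0.22565512  5.02764432]
```

View pics/w6.png

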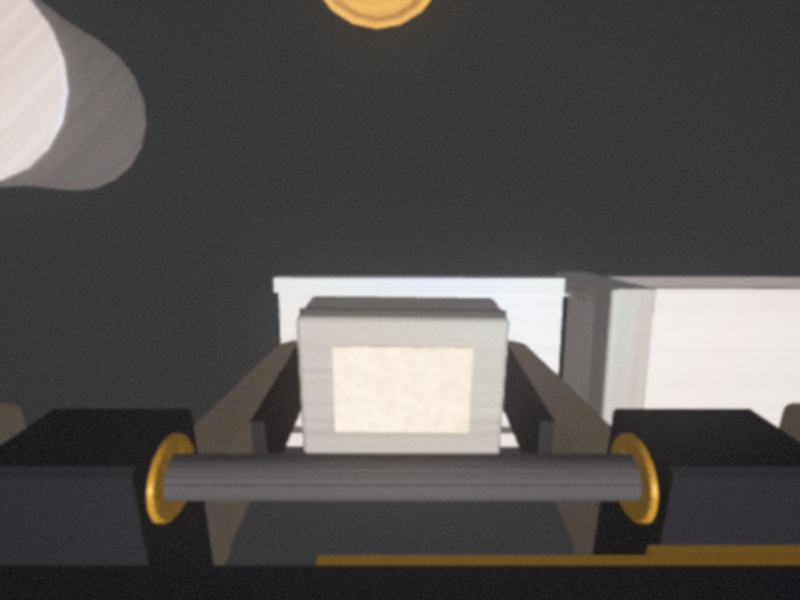

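```bash
python3 - <<'E'
from h import *
np.set_printoptions(precision=2,suppress=True)
P=([0.6347221363217902, 0.03934755762683147, 0.029388500813132774], [-0.04417884355376233, 0.7456050498786488, -0.050285329316056275, -0.6630178919405458])
W=lambda l:[((u+.5)/1.5625-.5,(v+.5)/1.5625-.5) for u,v in l]
d=np.array([-.132,-.991,0]); n=np.array([.991,-.132,0])
bx=lambda Q:np.c_[(Q-np.array([.6225,-.0245,0]))@d,(Q-np.array([.6225,-.0245,0]))@n,Q[:,2]]*1000
f=lambda t,l,z:print(t,bx(onplane("wrist",W(l),z,P)))
f("far base",[(275,277),(563,277)],0)
f("far inner",[(280,293),(560,293)],.003)
f("near rail dark line z3/10",[(293,430)],.003);f("",[(293,430)],.010)
f("near rail outer z10",[(293,447)],.010)
f("lid far, near",[(299,318),(507,317),(302,452),(500,453)],.033)
im=cv2.imread("pics/w6.png"); cv2.imwrite("pics/w6c.png",cv2.resize(im[260:460,260:600],None,fx=2.3,fy=2.3,interpolation=cv2.INTER_CUBIC))
E
```

```text
far base [[-120.03   38.97    0.  ]
 [   5.69   38.79    0.  ]]
far inner [[-117.32   32.36    3.  ]
 [   3.67   32.19    3.  ]]
near rail dark line z3/10 [[-114.19  -30.56    3.  ]]
 [[-112.35  -27.17   10.  ]]
near rail outer z10 [[-112.66  -35.12   10.  ]]
lid far, near [[-102.37   27.58   33.  ]
 [ -26.16   27.85   33.  ]
 [-103.19  -25.04   33.  ]
 [ -26.96  -25.56   33.  ]]
```

View pics/w6c.png

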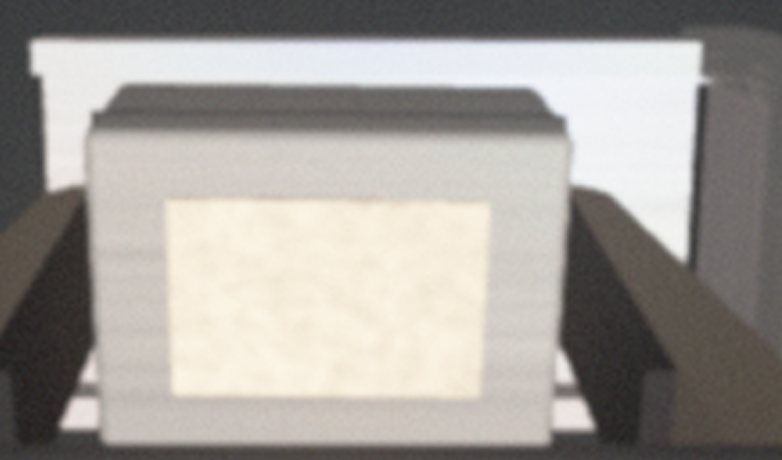

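The tin is centred between the tray rails (tin +1 mm, tray about +1 mm) and rests on the floor with 5 N. I'll release it and lift off.

Request:
{"op": "servo_tool", "data": {"targets": [{"offset": [0, 0, 0], "delta_rot": [0, 0, 0], "grip": 0.75}, {"offset": [0, 0, 0], "delta_rot": [0, 0, 0], "grip": 0.8}, {"offset": [0, 0, 0], "delta_rot": [0, 0, 0], "grip": 0.8}, {"offset": [-10, 0, 0], "delta_rot": [0, 0, 0], "grip": 0.8}, {"offset": [-25, 0, 0], "delta_rot": [0, 0, 0], "grip": 0.8}]}}

```text
clock: 5.97
ee_pos: [0.6307, 0.0397, 0.0536]
eef_rot: [-0.044, 0.745, -0.05, -0.664]
wrist_force: [0.1, 0.7, -0.3]
finger_gap: 0.0828
```

Request:
{"op": "servo_tool", "data": {"targets": [{"offset": [-35, 0, 0], "delta_rot": [0, 0, 0], "grip": 0.8}, {"offset": [-70, 0, 0], "delta_rot": [0, -0.06, 0], "grip": 0.8}, {"offset": [-100, 0, 0], "delta_rot": [0, -0.12, 0], "grip": 0.8}, {"offset": [-120, 0, 0], "delta_rot": [0, -0.12, 0], "grip": 0.8}, {"offset": [-120, 0, 0], "delta_rot": [0, -0.12, 0], "grip": 0.8}]}}

```text
clock: 6.38
ee_pos: [0.6201, 0.0418, 0.1785]
eef_rot: [-0.047, 0.706, -0.047, -0.705]
wrist_force: [1.1, 0.5, 0.2]
finger_gap: 0.0826
```

```bash
python3 - <<'E'
from h import *
s=env.observe();print(s["clock"],s["ee_pos"].tolist(),s["eef_rot"].tolist(),s["wrist_force"])
im=env.capture("wrist"); cv2.imwrite("pics/w7.png",cv2.resize(im[:,:,::-1],(800,600),interpolation=cv2.INTER_CUBIC))
go([0.4328,0.2400,0.17],np.radians(91))
E
```

```text
6.3833 [0.6200940339739258, 0.041797136584753335, 0.1785316698700032] [-0.047476795081637144, 0.7063200606477722, -0.04734469353290469, -0.7047101573339064] [1.1002274  0.52349457 0.22608141]
offset [   5.9 -171.6  210.8] rot [-0.1515  0.0002 -0.0003] dist 271.9 rows 6.5
```

View pics/w7.png

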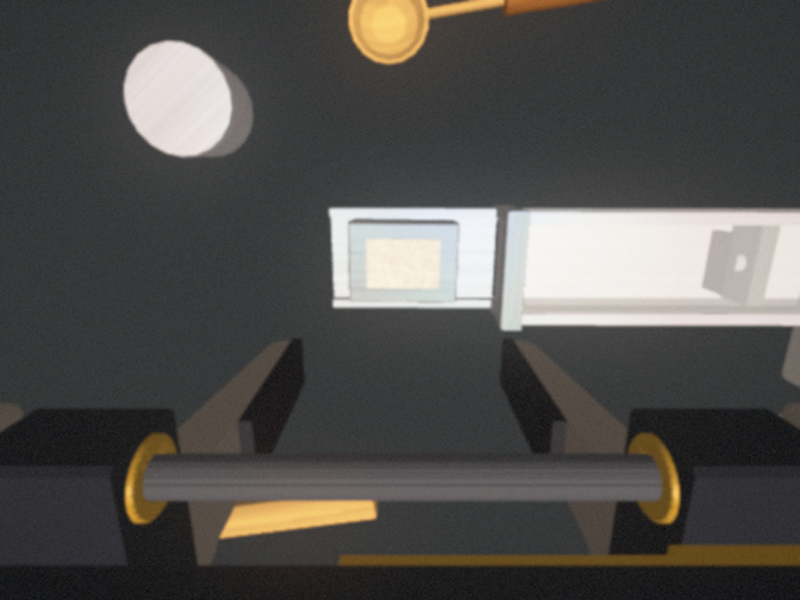

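The tin lies flat in the tray, lid from (350,222) to (457,301), square to the rails. The tray spans (332,209) to (491,306), and the flap frame is at u≈495–525.

```bash
python3 - <<'E'
from h import *
np.set_printoptions(precision=2,suppress=True)
P=([0.6200940339739258, 0.041797136584753335, 0.1785316698700032], [-0.047476795081637144, 0.7063200606477722, -0.04734469353290469, -0.7047101573339064])
W=lambda l:[((u+.5)/1.5625-.5,(v+.5)/1.5625-.5) for u,v in l]
d=np.array([-.132,-.991,0]); n=np.array([.991,-.132,0])
bx=lambda Q:np.c_[(Q-np.array([.6225,-.0245,0]))@d,(Q-np.array([.6225,-.0245,0]))@n,Q[:,2]]*1000
f=lambda t,l,z:print(t,bx(onplane("wrist",W(l),z,P)))
f("far base",[(331,209),(493,209),(790,209)],0)
f("near rail top outer",[(334,307),(491,306)],.010)
f("near rail inner(dark) z3/10",[(334,299),(491,299)],.003)
f("near cover top",[(530,326),(790,326)],.046)
f("frame near top",[(502,329),(522,329)],.055)
f("frame far top",[(505,211),(527,211)],.055)
f("lid",[(350,222),(458,222),(457,301),(349,301)],.033)
f("stop face?",[(714,232),(704,289)],.020)
E
```

```text
far base [[-118.     38.62    0.  ]
 [   2.43   38.43    0.  ]
 [ 223.01   38.09    0.  ]]
near rail top outer [[-117.39  -34.49   10.  ]
 [   2.79  -33.85   10.  ]]
near rail inner(dark) z3/10 [[-118.25  -30.11    3.  ]
 [   3.96  -30.28    3.  ]]
near cover top [[ 22.83 -37.37  46.  ]
 [201.66 -37.6   46.  ]]
frame near top [[  1.54 -36.29  55.  ]
 [ 14.89 -36.31  55.  ]]
frame far top [[-1.18 41.39 55.  ]
 [12.48 41.37 55.  ]]
lid [[-100.29   32.46   33.  ]
 [ -27.4    32.35   33.  ]
 [ -26.31  -23.16   33.  ]
 [-102.83  -23.05   33.  ]]
stop face? [[155.67  23.69  20.  ]
 [156.15 -18.01  20.  ]]
```

Request:
{"op": "servo_tool", "data": {"targets": [{"offset": [1, -25, 30], "delta_rot": [-0.03, 0, 0], "grip": 0.6}, {"offset": [2, -50, 60], "delta_rot": [-0.06, 0, 0], "grip": 0.6}, {"offset": [3, -76, 92], "delta_rot": [-0.09, 0, 0], "grip": 0.6}, {"offset": [4, -102, 124], "delta_rot": [-0.12, 0, 0], "grip": 0.6}, {"offset": [5, -128, 156], "delta_rot": [-0.15, 0, 0], "grip": 0.6}]}}

```text
clock: 6.85
ee_pos: [0.4788, 0.1899, 0.1697]
eef_rot: [-0.006, -0.706, -0.006, 0.708]
wrist_force: [1.0, 0.9, -0.2]
finger_gap: 0.0734
```

Request:
{"op": "servo_tool", "data": {"targets": [{"offset": [0, -18, 20], "delta_rot": [0, 0, 0], "grip": 0.6}, {"offset": [0, -26, 30], "delta_rot": [0, 0, 0], "grip": 0.6}, {"offset": [0, -26, 30], "delta_rot": [0, 0, 0], "grip": 0.6}, {"offset": [0, -26, 30], "delta_rot": [0, 0, 0], "grip": 0.6}]}}

```text
clock: 7.18
ee_pos: [0.4483, 0.2153, 0.1695]
eef_rot: [-0.007, -0.706, -0.006, 0.708]
wrist_force: [0.0, -0.3, -0.1]
finger_gap: 0.0735
```

```bash
python3 - <<'E'
from h import *
s=env.observe();print(s["clock"],s["ee_pos"].tolist(),s["eef_rot"].tolist(),s["dq"].round(3))
im=env.capture("wrist"); cv2.imwrite("pics/w8.png",cv2.resize(im[:,:,::-1],(800,600),interpolation=cv2.INTER_CUBIC))
E
```

```text
7.1833 [0.4482901670591437, 0.2153248596178739, 0.1694523625640294] [-0.00691121253540255, -0.706417760302534, -0.005980991052730349, 0.7077361166539895] [-0.03   0.01  -0.024 -0.001 -0.    -0.005]
```

View pics/w8.png

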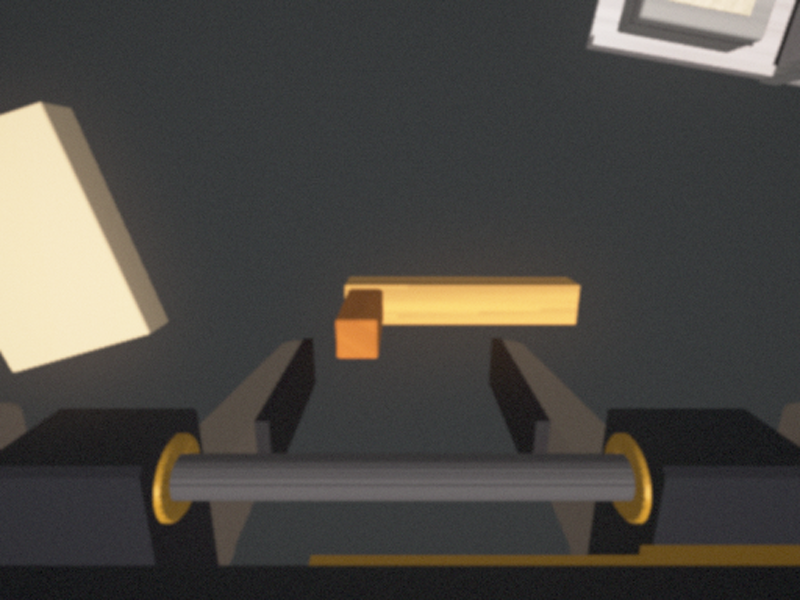

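The pusher is parallel to the jaws. Its post top is (336,319)–(378,358), and the bar's top edge runs from (346,285) to (580,285). I'll locate the post and also check the tin from the fixed cameras.

```bash
python3 - <<'E'
from h import *
np.set_printoptions(precision=4,suppress=True)
s=env.observe(); 
P=([0.4482901670591437, 0.2153248596178739, 0.1694523625640294], [-0.00691121253540255, -0.706417760302534, -0.005980991052730349, 0.7077361166539895])
W=lambda l:[((u+.5)/1.5625-.5,(v+.5)/1.5625-.5) for u,v in l]
Q=onplane("wrist",W([(336,319),(379,319),(378,358),(337,358)]),.092,P); print("post",Q.mean(0),np.linalg.norm(np.roll(Q,-1,0)-Q,axis=1))
Q=onplane("wrist",W([(346,285),(580,285),(577,324)]),.026,P); print("bar",Q)
R=Rq(s["eef_rot"]); print("jaw yaw",np.degrees(np.arctan2(R[1,1],R[0,1])))
im=env.capture("side"); cv2.imwrite("pics/s8.png",cv2.resize(im[170:290,170:310,::-1],None,fx=5,fy=5,interpolation=cv2.INTER_CUBIC))
im=env.capture("scene"); cv2.imwrite("pics/c8.png",cv2.resize(im[195:275,185:335,::-1],None,fx=5,fy=5,interpolation=cv2.INTER_CUBIC))
E
```

```text
post [0.4332 0.2398 0.092 ] [0.0238 0.0234 0.0233 0.0234]
bar [[0.4472 0.254  0.026 ]
 [0.4502 0.091  0.026 ]
 [0.4215 0.0894 0.026 ]]
jaw yaw -89.01655544580552
```

View pics/s8.png

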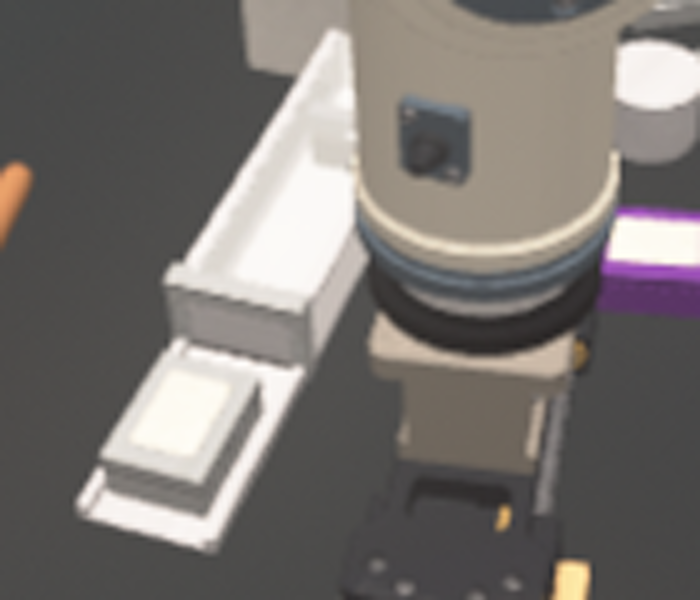

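View pics/c8.png

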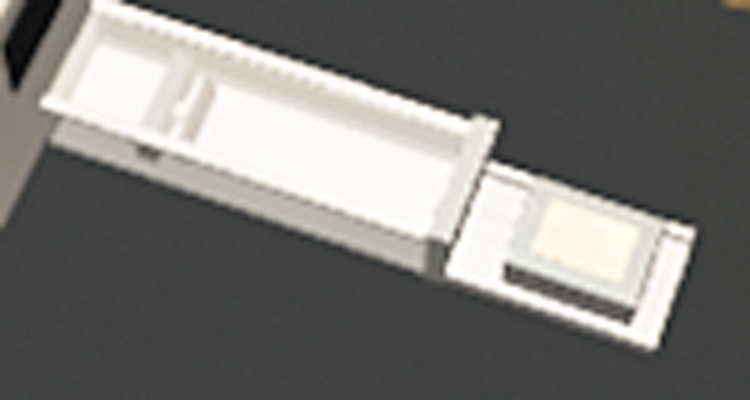

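Both views show the tin flat in the tray, near its end. I'll check whether it's clear of the far rail.

```bash
python3 - <<'E'
from h import *
np.set_printoptions(precision=1,suppress=True)
d=np.array([-.132,-.991,0]); n=np.array([.991,-.132,0])
bx=lambda Q:np.c_[(Q-np.array([.6225,-.0245,0]))@d,(Q-np.array([.6225,-.0245,0]))@n,Q[:,2]]*1000
D=lambda l:[((u+.5)/5-.5+170,(v+.5)/5-.5+170) for u,v in l]
C=lambda l:[((u+.5)/5-.5+185,(v+.5)/5-.5+195) for u,v in l]
f=lambda c,t,l,z:print(c,t,bx(onplane(c,l,z)))
f("side","lid NL,NR,FR,FL",D([(103,460),(213,487),(262,382),(170,357)]),.033)
f("side","bottom NL,NR",D([(107,492),(207,514)]),.003)
f("side","tray near end rail tops/plate",D([(80,503),(214,542)]),.010)
f("scene","lid",C([(535,183),(660,220),(635,308),(506,265)]),.033)
f("scene","bottom far side",C([(506,283),(630,321)]),.003)
f("scene","tray near corners",C([(694,232),(656,348)]),.01)
E
```

```text
side lid NL,NR,FR,FL [[-106.2   27.3   33. ]
 [-105.3  -31.3   33. ]
 [ -34.4  -27.8   33. ]
 [ -32.7   24.7   33. ]]
side bottom NL,NR [[-102.7   31.1    3. ]
 [-100.1  -22.8    3. ]]
side tray near end rail tops/plate [[-118.    37.5   10. ]
 [-119.8  -35.9   10. ]]
scene lid [[ -26.8  -20.9   33. ]
 [ -97.9  -23.8   33. ]
 [-100.8   30.9   33. ]
 [ -27.9   31.6   33. ]]
scene bottom far side [[-28.5  28.3   3. ]
 [-99.3  25.7   3. ]]
scene tray near corners [[-116.7  -34.9   10. ]
 [-117.5   38.9   10. ]]
```

```bash
python3 - <<'E'
from h import *
go([0.4332,0.2398,0.150],np.radians(91));go([0.4332,0.2398,0.068],np.radians(91))
E
```

```text
offset [ 19.7 -25.4  15.8] rot [-0.0019  0.0015 -0.001 ] dist 35.8 rows 0.9
offset [101.7 -25.5  15.7] rot [-0.0019  0.0015 -0.001 ] dist 106.0 rows 2.5
```

Request:
{"op": "servo_tool", "data": {"targets": [{"offset": [8, -14, 9], "delta_rot": [0, 0, 0], "grip": 0.6}, {"offset": [20, -25.5, 15.7], "delta_rot": [0, 0, 0], "grip": 0.6}, {"offset": [40, -25.5, 15.7], "delta_rot": [0, 0, 0], "grip": 0.6}, {"offset": [45, -25.5, 15.7], "delta_rot": [0, 0, 0], "grip": 0.6}, {"offset": [45, -25.5, 15.7], "delta_rot": [0, 0, 0], "grip": 0.6}]}}

```text
clock: 7.75
ee_pos: [0.433, 0.2387, 0.1233]
eef_rot: [-0.006, -0.706, -0.004, 0.709]
wrist_force: [-0.5, 0.2, -0.2]
finger_gap: 0.0738
```

```bash
python3 - <<'E'
from h import *
s=env.observe();print(s["clock"],s["ee_pos"].tolist(),s["eef_rot"].tolist())
go([0.4332,0.2398,0.068],np.radians(91))
im=env.capture("wrist"); cv2.imwrite("pics/w9.png",cv2.resize(im[:,:,::-1],(800,600),interpolation=cv2.INTER_CUBIC))
E
```

```text
7.75 [0.43303718201099933, 0.23866791993900557, 0.12328481203296998] [-0.0060751028610532675, -0.7056440048251876, -0.00421360800077464, 0.7085279649294826]
offset [55.3 -1.3 -0.4] rot [-0.0029  0.0041 -0.0026] dist 55.3 rows 1.3
```

View pics/w9.png

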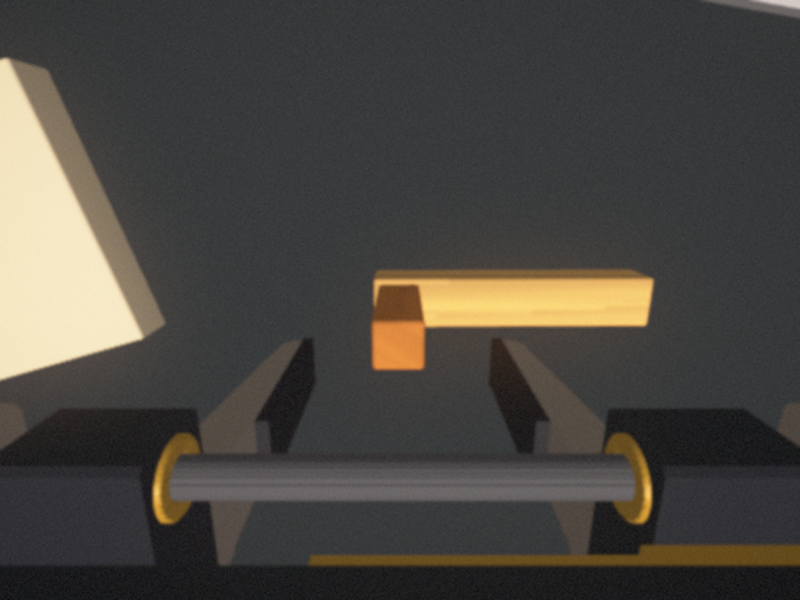

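The post top, (373,320)–(424,369), is centred between the jaws. I'll descend and grip.

Request:
{"op": "servo_tool", "data": {"targets": [{"offset": [20, -1, -0.4], "delta_rot": [-0.003, 0.004, -0.002], "grip": 0.6}, {"offset": [42, -1, -0.4], "delta_rot": [-0.003, 0.004, -0.002], "grip": 0.6}, {"offset": [55, -1, -0.4], "delta_rot": [-0.003, 0.004, -0.002], "grip": 0.6}, {"offset": [55, -1, -0.4], "delta_rot": [-0.003, 0.004, -0.002], "grip": 0.3}, {"offset": [55, -1, -0.4], "delta_rot": [-0.003, 0.004, -0.002], "grip": 0}]}}

```text
clock: 8.22
ee_pos: [0.4344, 0.2396, 0.0697]
eef_rot: [0.006, 0.707, 0.006, -0.707]
wrist_force: [0.4, 0.5, 0.4]
finger_gap: 0.062
```

Request:
{"op": "servo_tool", "data": {"targets": [{"offset": [0, 0, 0], "delta_rot": [0, 0, 0], "grip": -0.3}, {"offset": [0, 0, 0], "delta_rot": [0, 0, 0], "grip": -0.6}, {"offset": [0, 0, 0], "delta_rot": [0, 0, 0], "grip": -0.8}, {"offset": [0, 0, 0], "delta_rot": [0, 0, 0], "grip": -0.8}, {"offset": [0, 0, 0], "delta_rot": [0, 0, 0], "grip": -0.8}]}}

```text
clock: 8.63
ee_pos: [0.4347, 0.2397, 0.0702]
eef_rot: [0.006, 0.708, 0.006, -0.706]
wrist_force: [0.4, -0.5, -0.1]
finger_gap: 0.029
```

Request:
{"op": "servo_tool", "data": {"targets": [{"offset": [0, 0, 0], "delta_rot": [0, 0, 0], "grip": -0.8}, {"offset": [0, 0, 0], "delta_rot": [0, 0, 0], "grip": -0.8}, {"offset": [0, 0, 0], "delta_rot": [0, 0, 0], "grip": -0.8}]}}

```text
clock: 8.88
ee_pos: [0.4347, 0.2398, 0.0703]
eef_rot: [0.006, 0.708, 0.006, -0.706]
wrist_force: [0.5, 0.2, 1.4]
finger_gap: 0.0235
```

```bash
python3 - <<'E'
from h import *
s=env.observe();print(s["clock"],s["ee_pos"].tolist(),s["eef_rot"].tolist(),s["finger_gap"],s["wrist_force"])
E
```

```text
8.8833 [0.4346973445852629, 0.2398107027309116, 0.0703463612282178] [0.0057860192443955245, 0.7077533647956484, 0.006105223391992206, -0.7064095291324115] 0.023516072489281677 [0.47473395 0.20507776 1.44332921]
```

```bash
python3 - <<'E'
from h import *
print(onplane("scene",[(340,290),(440,205),(454,252)],.046))
go([.4347,.2398,.12],np.radians(91)); go([.6608,.2480,.12],np.radians(82.4))
E
```

```text
[[0.74814003 0.15771087 0.046     ]
 [0.43583149 0.3956442  0.046     ]
 [0.57360258 0.43803551 0.046     ]]
offset [-49.7  -0.   -0.1] rot [-0.0006 -0.0019  0.0004] dist 49.7 rows 1.2
offset [ -49.2   -4.4 -226.3] rot [ 0.1495 -0.0019  0.0006] dist 231.6 rows 5.6
```

Request:
{"op": "servo_tool", "data": {"targets": [{"offset": [-8, 0, 0], "delta_rot": [0, 0, 0], "grip": -0.8}, {"offset": [-22, 0, 0], "delta_rot": [0, 0, 0], "grip": -0.8}, {"offset": [-38, 0, 0], "delta_rot": [0, 0, 0], "grip": -0.8}, {"offset": [-50, 0, 0], "delta_rot": [0, 0, 0], "grip": -0.8}, {"offset": [-50, 0, 0], "delta_rot": [0, 0, 0], "grip": -0.8}]}}

```text
clock: 9.3
ee_pos: [0.4359, 0.2405, 0.1228]
eef_rot: [0.005, 0.709, 0.007, -0.705]
wrist_force: [0.7, 1.2, -2.3]
finger_gap: 0.0238
```

```bash
python3 - <<'E'
from h import *
s=env.observe();print(s["clock"],s["ee_pos"].tolist(),s["eef_rot"].tolist(),s["finger_gap"],s["wrist_force"])
go([.6608,.2480,.12],np.radians(82.4))
E
```

```text
9.3 [0.4358567295951958, 0.24051334920482392, 0.12277661022454173] [0.005171120050645401, 0.7088791381749225, 0.006710959283176996, -0.7052790866056503] 0.02381586863391309 [ 0.66364619  1.15168216 -2.34762157]
offset [   3.9   -3.7 -225. ] rot [ 0.1494 -0.0049  0.0025] dist 225.1 rows 5.4
```

Request:
{"op": "servo_tool", "data": {"targets": [{"offset": [1, -1, -25], "delta_rot": [0.02, 0, 0], "grip": -0.8}, {"offset": [2, -1, -60], "delta_rot": [0.05, 0, 0], "grip": -0.8}, {"offset": [3, -2, -95], "delta_rot": [0.08, -0.005, 0.002], "grip": -0.8}, {"offset": [3, -3, -130], "delta_rot": [0.11, -0.005, 0.002], "grip": -0.8}, {"offset": [4, -4, -165], "delta_rot": [0.149, -0.005, 0.002], "grip": -0.8}]}}

```text
clock: 9.72
ee_pos: [0.6021, 0.2471, 0.119]
eef_rot: [0.047, -0.705, 0.047, 0.706]
wrist_force: [0.4, 0.2, -0.9]
finger_gap: 0.0238
```

```bash
python3 - <<'E'
from h import *
go([.6608,.2480,.12],np.radians(82.4))
E
```

```text
offset [ -1.   -8.7 -58.1] rot [-0.0008  0.0007  0.0002] dist 58.8 rows 1.4
```

Request:
{"op": "servo_tool", "data": {"targets": [{"offset": [-1, -5, -28], "delta_rot": [0, 0, 0], "grip": -0.8}, {"offset": [-1, -8.7, -50], "delta_rot": [0, 0, 0], "grip": -0.8}, {"offset": [-1, -8.7, -58], "delta_rot": [0, 0, 0], "grip": -0.8}, {"offset": [-1, -8.7, -58], "delta_rot": [0, 0, 0], "grip": -0.8}, {"offset": [-1, -8.7, -58], "delta_rot": [0, 0, 0], "grip": -0.8}]}}

```text
clock: 10.13
ee_pos: [0.6594, 0.2476, 0.1189]
eef_rot: [0.047, -0.705, 0.047, 0.707]
wrist_force: [-1.2, 1.2, -1.7]
finger_gap: 0.0237
```

```bash
python3 - <<'E'
from h import *
s=env.observe();print(s["clock"],s["ee_pos"].tolist(),s["eef_rot"].tolist(),s["finger_gap"],s["wrist_force"])
go([.6608,.2480,.0755],np.radians(82.4))
im=env.capture("wrist"); cv2.imwrite("pics/w10.png",cv2.resize(im[:,:,::-1],(800,600),interpolation=cv2.INTER_CUBIC))
im=env.capture("side"); cv2.imwrite("pics/s10.png",cv2.resize(im[170:380,120:320,::-1],None,fx=2.8,fy=2.8,interpolation=cv2.INTER_CUBIC))
E
```

```text
10.1333 [0.6594288940976111, 0.24762141016260847, 0.11890424825552853] [0.047081864702237367, -0.7045030971175287, 0.0474686682194033, 0.7065446975991302] 0.023703889186490978 [-1.1752585   1.19211114 -1.69268242]
offset [43.4 -0.6 -1.4] rot [-0.0012  0.0028 -0.0007] dist 43.4 rows 1.0
```

View pics/w10.png

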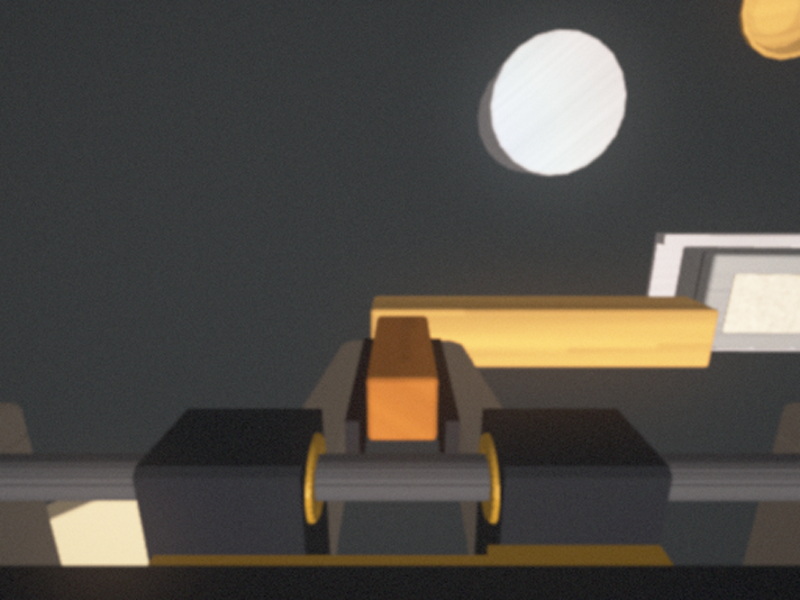

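View pics/s10.png

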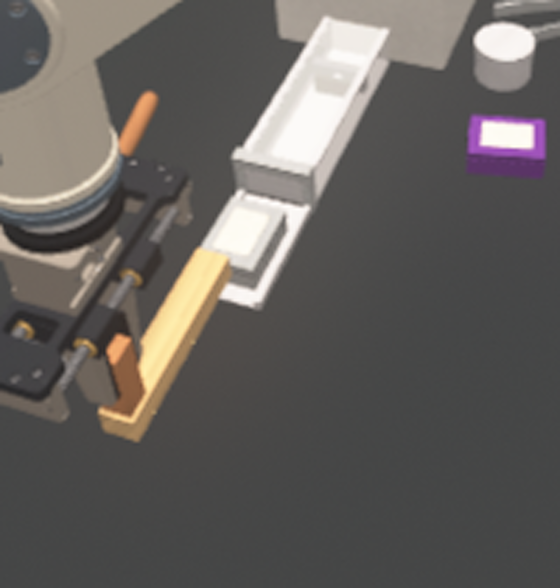

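The bar's front end is at (717,311)–(711,366), aligned with the tray. The tray's near corner is at (655,236), and the tin's rear edge is at u≈712.

```bash
python3 - <<'E'
from h import *
np.set_printoptions(precision=1,suppress=True)
P=([0.6594288940976111, 0.24762141016260847, 0.11890424825552853], [0.047081864702237367, -0.7045030971175287, 0.0474686682194033, 0.7065446975991302])
W=lambda l:[((u+.5)/1.5625-.5,(v+.5)/1.5625-.5) for u,v in l]
d=np.array([-.132,-.991,0]); n=np.array([.991,-.132,0])
bx=lambda Q:np.c_[(Q-np.array([.6225,-.0245,0]))@d,(Q-np.array([.6225,-.0245,0]))@n,Q[:,2]]*1000
f=lambda t,l,z:print(t,bx(onplane("wrist",W(l),z,P)))
f("bar front top corners",[(717,311),(711,366)],.0746)
f("bar side edges",[(372,308),(475,366)],.0746)
f("tray far near-corner base",[(656,235)],0)
f("tray near rail",[(790,351)],.010)
f("tin lid",[(717,254),(790,254)],.033)
print(bx(np.array([P[0]])))
E
```

```text
bar front top corners [[-125.6   12.8   74.6]
 [-123.1  -15.5   74.6]]
bar side edges [[-288.4   14.4   74.6]
 [-238.6  -15.4   74.6]]
tray far near-corner base [[-116.9   38.2    0. ]]
tray near rail [[-25. -35.  10.]]
tin lid [[-100.7   32.3   33. ]
 [ -60.5   32.3   33. ]]
[[-274.5    0.7  118.9]]
```

Request:
{"op": "servo_tool", "data": {"targets": [{"offset": [10, 0, -2], "delta_rot": [0, 0, 0], "grip": -0.8}, {"offset": [25, 0, -4], "delta_rot": [0, 0, 0], "grip": -0.8}, {"offset": [38, 0, -4.5], "delta_rot": [0, 0, 0], "grip": -0.8}, {"offset": [40, 0, -4.5], "delta_rot": [0, 0, 0], "grip": -0.8}, {"offset": [40, 0, -4.5], "delta_rot": [0, 0, 0], "grip": -0.8}]}}

```text
clock: 10.65
ee_pos: [0.6618, 0.2468, 0.0771]
eef_rot: [0.046, -0.703, 0.048, 0.708]
wrist_force: [0.1, -0.4, -1.6]
finger_gap: 0.0239
```

```bash
python3 - <<'E'
from h import *
s=env.observe();print(s["clock"],s["ee_pos"].tolist(),s["eef_rot"].tolist(),s["finger_gap"],s["wrist_force"])
im=env.capture("wrist"); cv2.imwrite("pics/w11.png",cv2.resize(im[:,:,::-1],(800,600),interpolation=cv2.INTER_CUBIC))
im=env.capture("side"); cv2.imwrite("pics/s11.png",cv2.resize(im[220:345,145:255,::-1],None,fx=4.8,fy=4.8,interpolation=cv2.INTER_CUBIC))
E
```

```text
10.65 [0.6618347025570319, 0.24678791281973353, 0.07713512416947746] [0.04636696266062787, -0.7034509223029718, 0.04770621161231486, 0.7076235030426331] 0.02386816748530905 [ 0.06274763 -0.43196447 -1.64342166]
```

View pics/w11.png

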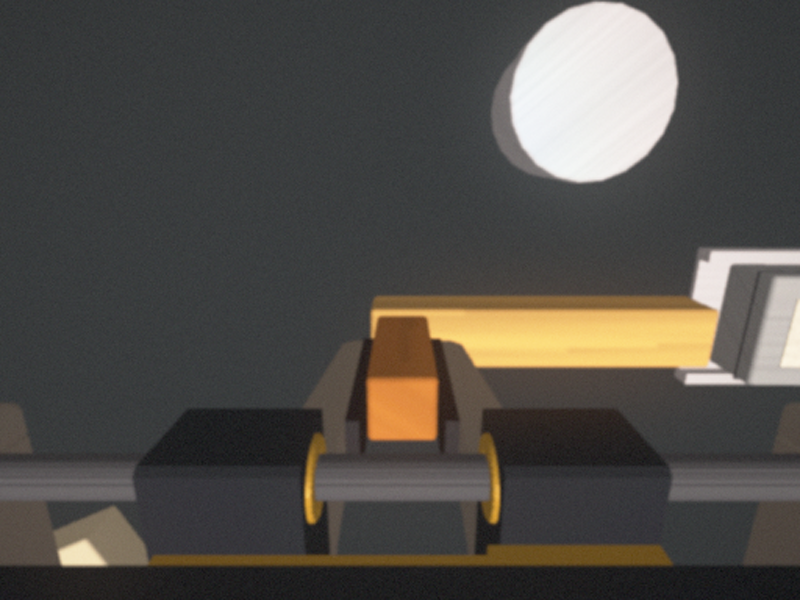

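View pics/s11.png

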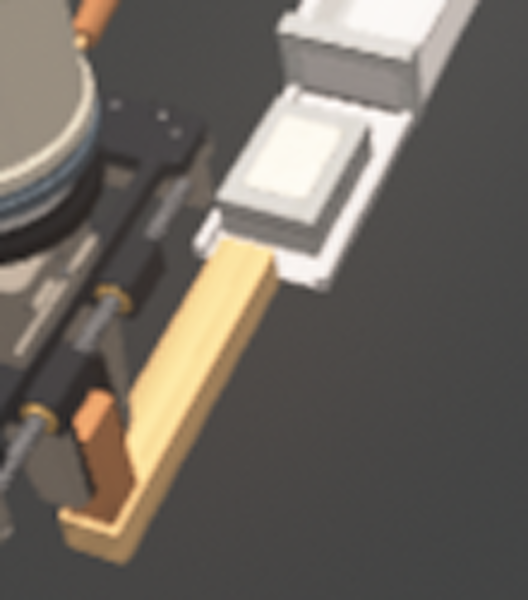

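```bash
python3 - <<'E'
from h import *
np.set_printoptions(precision=1,suppress=True)
P=([0.6618347025570319, 0.24678791281973353, 0.07713512416947746], [0.04636696266062787, -0.7034509223029718, 0.04770621161231486, 0.7076235030426331])
W=lambda l:[((u+.5)/1.5625-.5,(v+.5)/1.5625-.5) for u,v in l]
D=lambda l:[((u+.5)/4.8-.5+145,(v+.5)/4.8-.5+220) for u,v in l]
d=np.array([-.132,-.991,0]); n=np.array([.991,-.132,0])
bx=lambda Q:np.c_[(Q-np.array([.6225,-.0245,0]))@d,(Q-np.array([.6225,-.0245,0]))@n,Q[:,2]]*1000
f=lambda t,l,z:print(t,bx(onplane("wrist",W(l),z,P)))
g=lambda t,l,z:print("side",t,bx(onplane("side",D(l),z)))
f("bar front top",[(717,311),(711,366)],.0328)
f("tin lid rear",[(772,273),(748,384)],.033)
f("tin bottom rear",[(730,266),(711,365)],.003)
f("tray corners",[(698,250)],0); f("",[(677,372),(690,384)],.010)
g("bar front top",[(222,240),(278,258)],.033)
g("bar rear top",[(60,512),(118,540)],.033)
g("tin lid rear",[(216,196),(318,221)],.033)
g("tin bottom rear",[(219,225),(318,253)],.003)
g("tray near",[(196,243),(330,285)],.010)
print(bx(np.array([P[0]])))
R=Rq(P[1]); print(np.degrees(np.arctan2(R[1,1],R[0,1])), R[:,0])
E
```

```text
bar front top [[-124.8   15.1   32.8]
 [-122.2  -13.2   32.8]]
tin lid rear [[-103.2   33.6   33. ]
 [-102.1  -22.8   33. ]]
tin bottom rear [[-100.4   30.4    3. ]
 [ -99.5  -26.5    3. ]]
tray corners [[-116.8   38.5    0. ]]
 [[-122.7  -27.4   10. ]
 [-114.3  -34.7   10. ]]
side bar front top [[-128.3   14.7   33. ]
 [-130.1  -17.    33. ]]
side bar rear top [[-287.7   15.9   33. ]
 [-291.8  -15.1   33. ]]
side tin lid rear [[-103.3   30.4   33. ]
 [-102.4  -26.5   33. ]]
side tin bottom rear [[-98.8  35.1   3. ]
 [-99.9 -22.4   3. ]]
side tray near [[-118.2   37.8   10. ]
 [-121.8  -39.3   10. ]]
[[-274.     3.2   77.1]]
-97.62789792261478 [-0. -0. -1.]
```

Request:
{"op": "servo_tool", "data": {"targets": [{"offset": [-1, 0, -0.5], "delta_rot": [0, 0, 0.03], "grip": -0.8}, {"offset": [-1, 4, -0.5], "delta_rot": [0, 0, 0.03], "grip": -0.8}, {"offset": [-1, 9, -0.5], "delta_rot": [0, 0, 0.03], "grip": -0.8}, {"offset": [-1, 14, -0.5], "delta_rot": [0, 0, 0.03], "grip": -0.8}, {"offset": [-1, 18, -0.5], "delta_rot": [0, 0, 0.03], "grip": -0.8}]}}

```text
clock: 11.17
ee_pos: [0.6612, 0.2285, 0.0803]
eef_rot: [0.036, -0.704, 0.058, 0.707]
wrist_force: [-0.3, 0.2, -1.2]
finger_gap: 0.0238
```

```bash
cat >> h.py <<'E'
d=np.array([-.132,-.991,0]); n=np.array([.991,-.132,0])
bx=lambda Q:np.c_[(Q-np.array([.6225,-.0245,0]))@d,(Q-np.array([.6225,-.0245,0]))@n,Q[:,2]]*1000
def st():
    s=env.observe(); R=Rq(s["eef_rot"])
    print("t",round(s["clock"],2),"box",bx(s["ee_pos"][None])[0].round(1),"Fbox",np.round([s["wrist_force"]@d,s["wrist_force"]@n,s["wrist_force"][2]],1),"gap",round(s["finger_gap"]*1000,1),"yaw",np.degrees(np.arctan2(R[1,1],R[0,1])).round(2),"tiltx",R[:,0].round(3))
E
python3 - <<'E'
from h import *
st()
im=env.capture("side"); cv2.imwrite("pics/s12.png",cv2.resize(im[220:345,145:255,::-1],None,fx=4.8,fy=4.8,interpolation=cv2.INTER_CUBIC))
E
```

```text
t 11.17 box [-255.8    4.9   80.3] Fbox [-0.1 -0.4 -1.2] gap 23.8 yaw -97.64 tiltx [-0.007 -0.03  -1.   ]
```

View pics/s12.png

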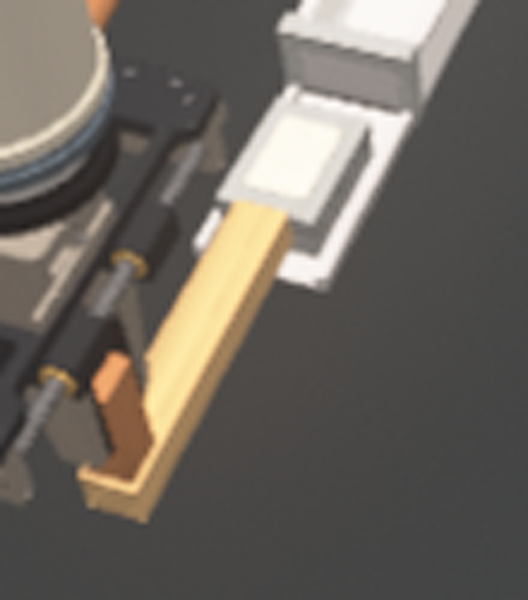

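Request:
{"op": "servo_tool", "data": {"targets": [{"offset": [2, 0, 0.5], "delta_rot": [0, 0, 0], "grip": -0.8}, {"offset": [4, 0, 1], "delta_rot": [0, 0, 0], "grip": -0.8}, {"offset": [4, 3, 1], "delta_rot": [0, 0, 0], "grip": -0.8}, {"offset": [4, 6, 1], "delta_rot": [0, 0, 0], "grip": -0.8}, {"offset": [4, 9, 1], "delta_rot": [0, 0, 0], "grip": -0.8}]}}

```text
clock: 11.63
ee_pos: [0.6588, 0.2187, 0.0764]
eef_rot: [0.036, -0.704, 0.058, 0.707]
wrist_force: [-0.9, -0.1, -2.0]
finger_gap: 0.0236
```

```bash
python3 - <<'E'
from h import *
st()
im=env.capture("side"); cv2.imwrite("pics/s13.png",cv2.resize(im[220:345,145:255,::-1],None,fx=4.8,fy=4.8,interpolation=cv2.INTER_CUBIC))
E
```

```text
t 11.63 box [-245.8    3.8   76.4] Fbox [ 0.2 -0.8 -2. ] gap 23.6 yaw -97.65 tiltx [-0.007 -0.03  -1.   ]
```

View pics/s13.png

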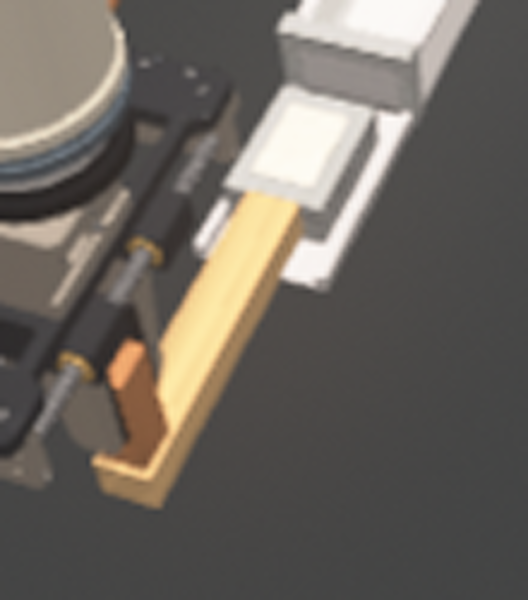

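Request:
{"op": "servo_tool", "data": {"targets": [{"offset": [0, 5, 0], "delta_rot": [0, 0, 0], "grip": -0.8}, {"offset": [0.3, 10, 0], "delta_rot": [0, 0, 0], "grip": -0.8}, {"offset": [0.5, 15, 0], "delta_rot": [0, 0, 0], "grip": -0.8}, {"offset": [0.6, 20, 0], "delta_rot": [0, 0, 0], "grip": -0.8}, {"offset": [0.8, 25, 0], "delta_rot": [0, 0, 0], "grip": -0.8}]}}

```text
clock: 12.1
ee_pos: [0.6556, 0.1932, 0.0767]
eef_rot: [0.037, -0.704, 0.058, 0.707]
wrist_force: [0.7, 4.8, 0.7]
finger_gap: 0.0238
```

Request:
{"op": "servo_tool", "data": {"targets": [{"offset": [0, 5, 0], "delta_rot": [0, 0, 0], "grip": -0.8}, {"offset": [0.3, 10, 0], "delta_rot": [0, 0, 0], "grip": -0.8}, {"offset": [0.5, 15, 0], "delta_rot": [0, 0, 0], "grip": -0.8}, {"offset": [0.6, 20, 0], "delta_rot": [0, 0, 0], "grip": -0.8}, {"offset": [0.8, 25, 0], "delta_rot": [0, 0, 0], "grip": -0.8}]}}

```text
clock: 12.52
ee_pos: [0.6521, 0.1679, 0.0767]
eef_rot: [0.037, -0.704, 0.058, 0.707]
wrist_force: [-0.0, 2.0, -1.2]
finger_gap: 0.0241
```

```bash
python3 - <<'E'
from h import *
st()
im=env.capture("side"); cv2.imwrite("pics/s14.png",cv2.resize(im[190:345,145:275,::-1],None,fx=3.8,fy=3.8,interpolation=cv2.INTER_CUBIC))
E
```

```text
t 12.52 box [-194.5    4.    76.7] Fbox [-2.  -0.3 -1.2] gap 24.1 yaw -97.68 tiltx [-0.007 -0.03  -1.   ]
```

View pics/s14.png

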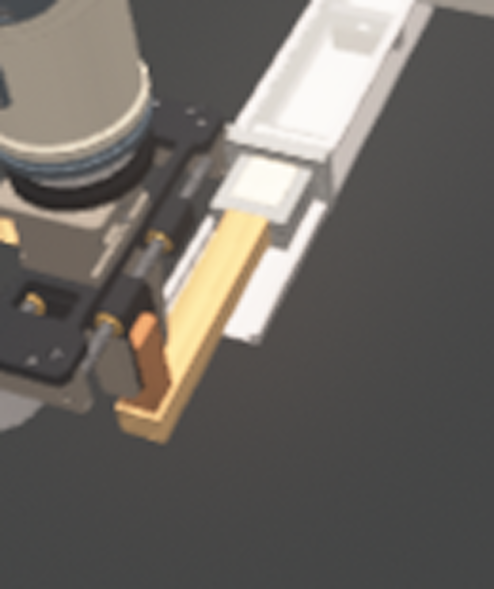

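The tin's front end is entering the flap and the force is low (2 N). I'll keep going.

Request:
{"op": "servo_tool", "data": {"targets": [{"offset": [0, 5, 0], "delta_rot": [0, 0, 0], "grip": -0.8}, {"offset": [0.3, 10, 0], "delta_rot": [0, 0, 0], "grip": -0.8}, {"offset": [0.5, 15, 0], "delta_rot": [0, 0, 0], "grip": -0.8}, {"offset": [0.6, 20, 0], "delta_rot": [0, 0, 0], "grip": -0.8}, {"offset": [0.8, 25, 0], "delta_rot": [0, 0, 0], "grip": -0.8}]}}

```text
clock: 12.98
ee_pos: [0.6484, 0.1415, 0.0765]
eef_rot: [0.037, -0.703, 0.058, 0.707]
wrist_force: [-0.5, 2.1, -0.9]
finger_gap: 0.0234
```

Request:
{"op": "servo_tool", "data": {"targets": [{"offset": [0, 5, 0], "delta_rot": [0, 0, 0], "grip": -0.8}, {"offset": [0.3, 10, 0], "delta_rot": [0, 0, 0], "grip": -0.8}, {"offset": [0.5, 15, 0], "delta_rot": [0, 0, 0], "grip": -0.8}, {"offset": [0.6, 20, 0], "delta_rot": [0, 0, 0], "grip": -0.8}, {"offset": [0.8, 25, 0], "delta_rot": [0, 0, 0], "grip": -0.8}]}}

```text
clock: 13.4
ee_pos: [0.645, 0.1162, 0.0765]
eef_rot: [0.037, -0.703, 0.058, 0.707]
wrist_force: [-0.0, 2.0, -0.6]
finger_gap: 0.0239
```

```bash
python3 - <<'E'
from h import *
st()
im=env.capture("side"); cv2.imwrite("pics/s15.png",cv2.resize(im[150:345,145:285,::-1],None,fx=3,fy=3,interpolation=cv2.INTER_CUBIC))
im=env.capture("scene"); cv2.imwrite("pics/c15.png",cv2.resize(im[185:285,185:345,::-1],None,fx=5,fy=5,interpolation=cv2.INTER_CUBIC))
E
```

```text
t 13.4 box [-142.4    3.7   76.5] Fbox [-2.  -0.3 -0.6] gap 23.9 yaw -97.7 tiltx [-0.008 -0.031 -1.   ]
```

View pics/s15.png

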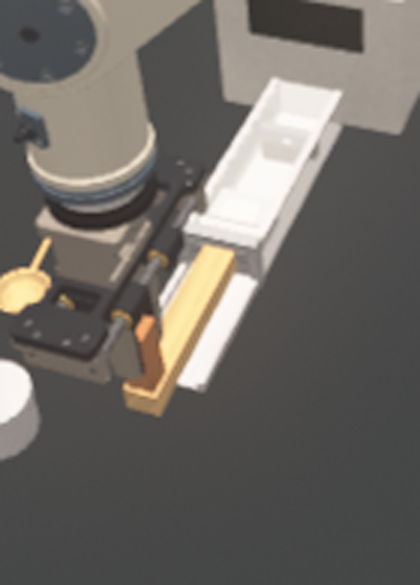

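View pics/c15.png

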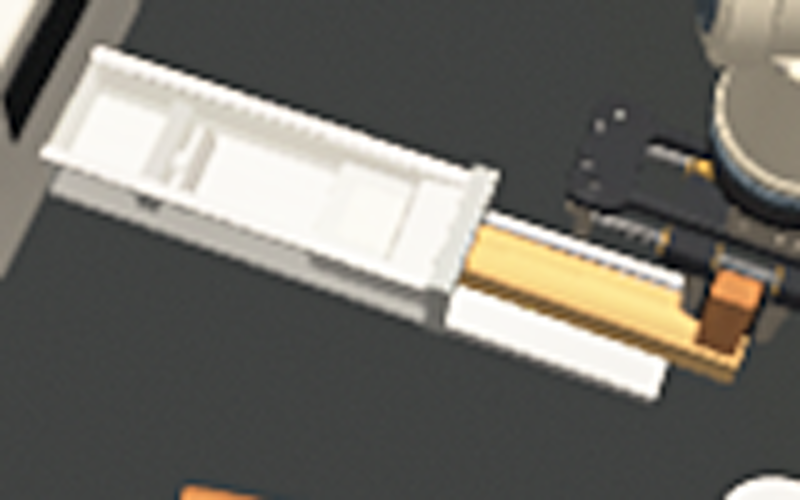

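Request:
{"op": "servo_tool", "data": {"targets": [{"offset": [0, 5, 0], "delta_rot": [0, 0, 0], "grip": -0.8}, {"offset": [0.3, 10, 0], "delta_rot": [0, 0, 0], "grip": -0.8}, {"offset": [0.5, 15, 0], "delta_rot": [0, 0, 0], "grip": -0.8}, {"offset": [0.6, 20, 0], "delta_rot": [0, 0, 0], "grip": -0.8}, {"offset": [0.8, 25, 0], "delta_rot": [0, 0, 0], "grip": -0.8}]}}

```text
clock: 13.92
ee_pos: [0.6412, 0.0905, 0.0763]
eef_rot: [0.037, -0.703, 0.059, 0.708]
wrist_force: [-0.0, 1.7, -3.4]
finger_gap: 0.0239
```

Request:
{"op": "servo_tool", "data": {"targets": [{"offset": [0, 3, 0], "delta_rot": [0, 0, 0], "grip": -0.8}, {"offset": [0.2, 6, 0], "delta_rot": [0, 0, 0], "grip": -0.8}, {"offset": [0.3, 9, 0], "delta_rot": [0, 0, 0], "grip": -0.8}, {"offset": [0.4, 12, 0], "delta_rot": [0, 0, 0], "grip": -0.8}, {"offset": [0.5, 14, 0], "delta_rot": [0, 0, 0], "grip": -0.8}]}}

```text
clock: 14.33
ee_pos: [0.6392, 0.0761, 0.0762]
eef_rot: [0.037, -0.703, 0.059, 0.708]
wrist_force: [0.3, 1.4, -1.9]
finger_gap: 0.0239
```

```bash
python3 - <<'E'
from h import *
st()
im=env.capture("scene"); cv2.imwrite("pics/c16.png",cv2.resize(im[185:285,185:345,::-1],None,fx=5,fy=5,interpolation=cv2.INTER_CUBIC))
E
```

```text
t 14.33 box [-101.9    3.3   76.2] Fbox [-1.4  0.1 -1.9] gap 23.9 yaw -97.73 tiltx [-0.008 -0.031 -0.999]
```

View pics/c16.png

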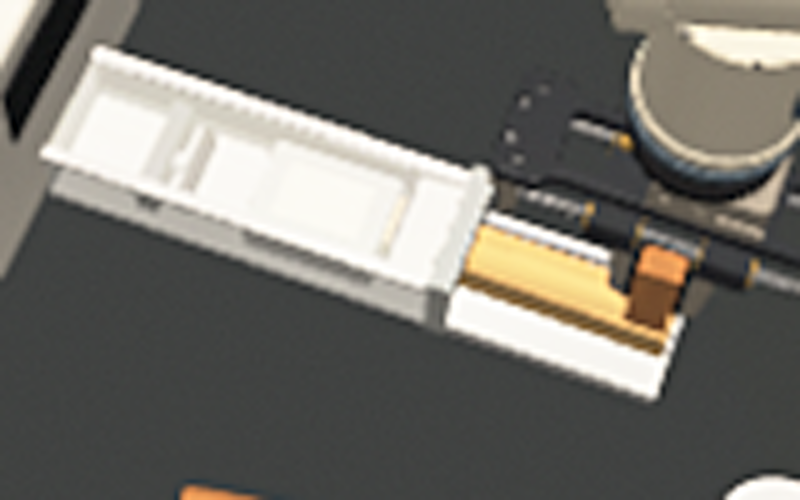

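About 30 mm remains: the tin's front is at u≈272 and the stop at u≈205. I'll approach, then slow down.

Request:
{"op": "servo_tool", "data": {"targets": [{"offset": [0, 4, 0], "delta_rot": [0, 0, 0], "grip": -0.8}, {"offset": [0.2, 8, 0], "delta_rot": [0, 0, 0], "grip": -0.8}, {"offset": [0.3, 12, 0], "delta_rot": [0, 0, 0], "grip": -0.8}, {"offset": [0.4, 15, 0], "delta_rot": [0, 0, 0], "grip": -0.8}, {"offset": [0.5, 18, 0], "delta_rot": [0, 0, 0], "grip": -0.8}]}}

```text
clock: 14.8
ee_pos: [0.6367, 0.0576, 0.0762]
eef_rot: [0.037, -0.703, 0.059, 0.708]
wrist_force: [0.8, 0.9, -2.0]
finger_gap: 0.024
```

Request:
{"op": "servo_tool", "data": {"targets": [{"offset": [0, 1, 0], "delta_rot": [0, 0, 0], "grip": -0.8}, {"offset": [0, 2, 0], "delta_rot": [0, 0, 0], "grip": -0.8}, {"offset": [0.1, 3, 0], "delta_rot": [0, 0, 0], "grip": -0.8}, {"offset": [0.1, 4, 0], "delta_rot": [0, 0, 0], "grip": -0.8}, {"offset": [0.2, 5, 0], "delta_rot": [0, 0, 0], "grip": -0.8}]}}

```text
clock: 15.22
ee_pos: [0.6361, 0.0527, 0.0762]
eef_rot: [0.037, -0.703, 0.059, 0.708]
wrist_force: [0.3, 0.5, -2.1]
finger_gap: 0.0238
```

```bash
python3 - <<'E'
from h import *
st()
im=env.capture("scene"); cv2.imwrite("pics/c17.png",cv2.resize(im[185:285,185:345,::-1],None,fx=5,fy=5,interpolation=cv2.INTER_CUBIC))
st()
E
```

```text
t 15.22 box [-78.3   3.2  76.2] Fbox [-0.6  0.3 -2.1] gap 23.8 yaw -97.74 tiltx [-0.008 -0.031 -0.999]
t 15.27 box [-78.2   3.2  76.2] Fbox [-1.3 -0.1 -2.8] gap 23.9 yaw -97.74 tiltx [-0.009 -0.031 -0.999]
```

View pics/c17.png

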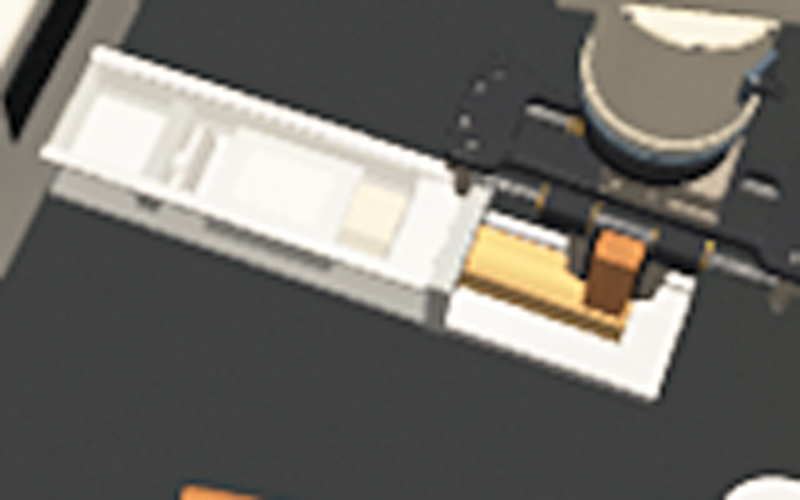

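The gap is now about 8–10 mm (tin front u≈232, stop u≈212). I'll take 1 mm rows from here.

Request:
{"op": "servo_tool", "data": {"targets": [{"offset": [0, 1, 0], "delta_rot": [0, 0, 0], "grip": -0.8}, {"offset": [0, 2, 0], "delta_rot": [0, 0, 0], "grip": -0.8}, {"offset": [0.1, 3, 0], "delta_rot": [0, 0, 0], "grip": -0.8}, {"offset": [0.1, 4, 0], "delta_rot": [0, 0, 0], "grip": -0.8}]}}

```text
clock: 15.6
ee_pos: [0.6355, 0.0485, 0.0762]
eef_rot: [0.036, -0.703, 0.059, 0.708]
wrist_force: [0.2, 0.3, -3.6]
finger_gap: 0.0238
```

Request:
{"op": "servo_tool", "data": {"targets": [{"offset": [0, 0.7, 0], "delta_rot": [0, 0, 0], "grip": -0.8}, {"offset": [0, 1.4, 0], "delta_rot": [0, 0, 0], "grip": -0.8}, {"offset": [0.1, 2, 0], "delta_rot": [0, 0, 0], "grip": -0.8}]}}

```text
clock: 15.85
ee_pos: [0.6352, 0.0465, 0.0762]
eef_rot: [0.036, -0.703, 0.059, 0.708]
wrist_force: [-1.0, 1.2, -2.2]
finger_gap: 0.0236
```

Request:
{"op": "servo_tool", "data": {"targets": [{"offset": [0, 0.7, 0], "delta_rot": [0, 0, 0], "grip": -0.8}, {"offset": [0, 1.4, 0], "delta_rot": [0, 0, 0], "grip": -0.8}, {"offset": [0.1, 2, 0], "delta_rot": [0, 0, 0], "grip": -0.8}]}}

```text
clock: 16.1
ee_pos: [0.6349, 0.0444, 0.0762]
eef_rot: [0.036, -0.703, 0.059, 0.708]
wrist_force: [0.3, 1.5, -2.4]
finger_gap: 0.0237
```

Request:
{"op": "servo_tool", "data": {"targets": [{"offset": [0, 0.7, 0], "delta_rot": [0, 0, 0], "grip": -0.8}, {"offset": [0, 1.4, 0], "delta_rot": [0, 0, 0], "grip": -0.8}, {"offset": [0.1, 2, 0], "delta_rot": [0, 0, 0], "grip": -0.8}]}}

```text
clock: 16.35
ee_pos: [0.6346, 0.0423, 0.0762]
eef_rot: [0.037, -0.703, 0.059, 0.708]
wrist_force: [0.5, 0.7, -2.4]
finger_gap: 0.0238
```

Request:
{"op": "servo_tool", "data": {"targets": [{"offset": [0, 0.7, 0], "delta_rot": [0, 0, 0], "grip": -0.8}, {"offset": [0, 1.4, 0], "delta_rot": [0, 0, 0], "grip": -0.8}, {"offset": [0.1, 2, 0], "delta_rot": [0, 0, 0], "grip": -0.8}]}}

```text
clock: 16.6
ee_pos: [0.6343, 0.0403, 0.0761]
eef_rot: [0.036, -0.703, 0.059, 0.708]
wrist_force: [0.1, 0.0, -2.6]
finger_gap: 0.0237
```

```bash
python3 - <<'E'
from h import *
st()
im=env.capture("scene"); cv2.imwrite("pics/c18.png",cv2.resize(im[185:285,185:345,::-1],None,fx=5,fy=5,interpolation=cv2.INTER_CUBIC))
st()
E
```

```text
t 16.6 box [-65.7   3.2  76.1] Fbox [-0.1  0.1 -2.6] gap 23.7 yaw -97.74 tiltx [-0.008 -0.031 -0.999]
t 16.65 box [-65.6   3.2  76.1] Fbox [-0.3  0.1 -2.9] gap 23.6 yaw -97.74 tiltx [-0.008 -0.031 -0.999]
```

View pics/c18.png

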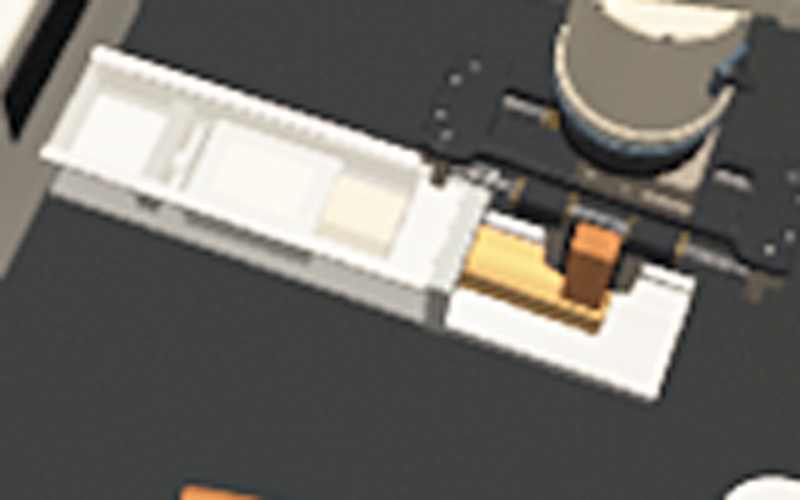

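Nearly touching the stop. I'll continue in small steps and watch the force.

Request:
{"op": "servo_tool", "data": {"targets": [{"offset": [0, 0.7, 0], "delta_rot": [0, 0, 0], "grip": -0.8}, {"offset": [0, 1.4, 0], "delta_rot": [0, 0, 0], "grip": -0.8}, {"offset": [0.1, 2, 0], "delta_rot": [0, 0, 0], "grip": -0.8}]}}

```text
clock: 16.9
ee_pos: [0.6343, 0.0385, 0.0762]
eef_rot: [0.037, -0.703, 0.059, 0.707]
wrist_force: [-0.1, 4.9, -2.4]
finger_gap: 0.0242
```

Request:
{"op": "servo_tool", "data": {"targets": [{"offset": [0, 0.7, 0], "delta_rot": [0, 0, 0], "grip": -0.8}, {"offset": [0, 1.4, 0], "delta_rot": [0, 0, 0], "grip": -0.8}, {"offset": [0.1, 2, 0], "delta_rot": [0, 0, 0], "grip": -0.8}]}}

```text
clock: 17.15
ee_pos: [0.6344, 0.0373, 0.0765]
eef_rot: [0.037, -0.704, 0.059, 0.707]
wrist_force: [0.6, 8.5, 0.4]
finger_gap: 0.0238
```

Request:
{"op": "servo_tool", "data": {"targets": [{"offset": [0, 0.7, 0], "delta_rot": [0, 0, 0], "grip": -0.8}, {"offset": [0, 1.4, 0], "delta_rot": [0, 0, 0], "grip": -0.8}, {"offset": [0, 1.4, 0], "delta_rot": [0, 0, 0], "grip": -0.8}]}}

```text
clock: 17.4
ee_pos: [0.6344, 0.0368, 0.0768]
eef_rot: [0.038, -0.704, 0.058, 0.707]
wrist_force: [0.4, 8.4, -1.4]
finger_gap: 0.0237
```

```bash
python3 - <<'E'
from h import *
st()
im=env.capture("scene"); cv2.imwrite("pics/c19.png",cv2.resize(im[185:285,185:345,::-1],None,fx=5,fy=5,interpolation=cv2.INTER_CUBIC))
st()
E
```

```text
t 17.4 box [-62.3   3.7  76.8] Fbox [-8.3 -0.7 -1.4] gap 23.7 yaw -97.81 tiltx [-0.007 -0.028 -1.   ]
t 17.45 box [-62.3   3.7  76.8] Fbox [-7.4 -0.3 -1. ] gap 23.8 yaw -97.81 tiltx [-0.007 -0.028 -1.   ]
```

View pics/c19.png

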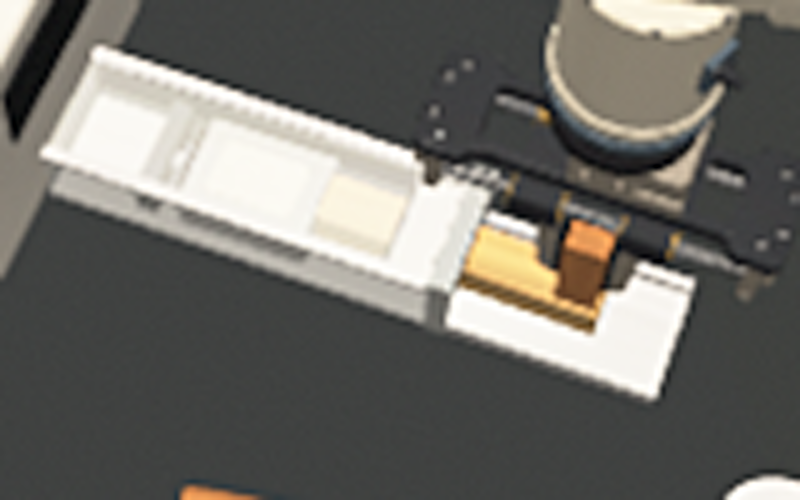

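Request:
{"op": "servo_tool", "data": {"targets": [{"offset": [0, 1.2, 0], "delta_rot": [0, 0, 0], "grip": -0.8}, {"offset": [0, 2, 0], "delta_rot": [0, 0, 0], "grip": -0.8}, {"offset": [0, 2.4, 0], "delta_rot": [0, 0, 0], "grip": -0.8}, {"offset": [0, 2.4, 0], "delta_rot": [0, 0, 0], "grip": -0.8}]}}

```text
clock: 17.78
ee_pos: [0.6345, 0.0358, 0.0772]
eef_rot: [0.039, -0.704, 0.058, 0.707]
wrist_force: [0.3, 9.9, -0.7]
finger_gap: 0.0241
```

```bash
python3 - <<'E'
from h import *
st()
E
```

```text
t 17.78 box [-61.4   3.9  77.2] Fbox [-9.9 -1.  -0.7] gap 24.1 yaw -97.86 tiltx [-0.006 -0.026 -1.   ]
```

Request:
{"op": "servo_tool", "data": {"targets": [{"offset": [0, 2, 0], "delta_rot": [0, 0, 0], "grip": -0.8}, {"offset": [0, 2.8, 0], "delta_rot": [0, 0, 0], "grip": -0.8}, {"offset": [0, 3.2, 0], "delta_rot": [0, 0, 0], "grip": -0.8}, {"offset": [0, 3.2, 0], "delta_rot": [0, 0, 0], "grip": -0.8}, {"offset": [0, 3.2, 0], "delta_rot": [0, 0, 0], "grip": -0.8}]}}

```text
clock: 18.2
ee_pos: [0.6346, 0.0346, 0.0777]
eef_rot: [0.041, -0.704, 0.057, 0.706]
wrist_force: [0.7, 12.6, -0.8]
finger_gap: 0.0239
```

```bash
python3 - <<'E'
from h import *
st()
im=env.capture("side"); cv2.imwrite("pics/s20.png",cv2.resize(im[150:300,155:295,::-1],None,fx=4,fy=4,interpolation=cv2.INTER_CUBIC))
st()
E
```

```text
t 18.2 box [-60.2   4.2  77.7] Fbox [-12.5  -1.   -0.8] gap 23.9 yaw -97.92 tiltx [-0.004 -0.023 -1.   ]
t 18.25 box [-60.2   4.2  77.7] Fbox [-11.6  -1.9  -0.7] gap 23.9 yaw -97.92 tiltx [-0.004 -0.023 -1.   ]
```

View pics/s20.png

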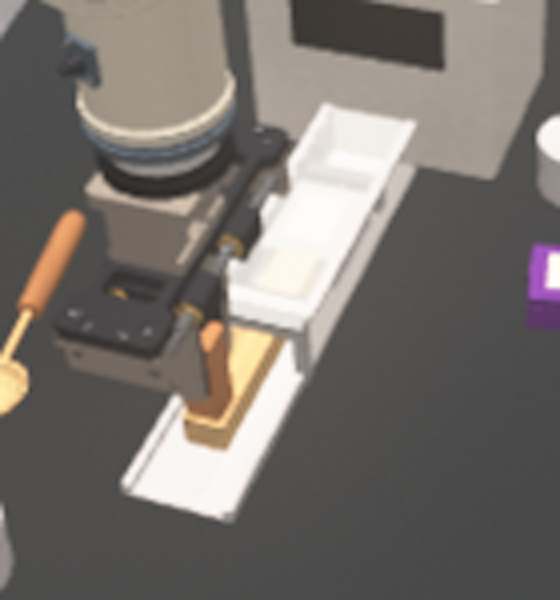

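The tin is home: it has been held above 7 N for about 1 s, with a peak of 12.6 N. Now I'll draw the pusher straight back.

Request:
{"op": "servo_tool", "data": {"targets": [{"offset": [0, -2, 0], "delta_rot": [0, 0, 0], "grip": -0.8}, {"offset": [0, -6, 0], "delta_rot": [0, 0, 0], "grip": -0.8}, {"offset": [-0.3, -12, 0], "delta_rot": [0, 0, 0], "grip": -0.8}, {"offset": [-0.5, -20, 0], "delta_rot": [0, 0, 0], "grip": -0.8}, {"offset": [-0.7, -30, 0], "delta_rot": [0, 0, 0], "grip": -0.8}]}}

```text
clock: 18.67
ee_pos: [0.6387, 0.0644, 0.0776]
eef_rot: [0.041, -0.704, 0.057, 0.706]
wrist_force: [-0.5, -1.1, -3.0]
finger_gap: 0.0238
```

Request:
{"op": "servo_tool", "data": {"targets": [{"offset": [-0.2, -10, 0], "delta_rot": [0, 0, 0], "grip": -0.8}, {"offset": [-0.5, -20, 0], "delta_rot": [0, 0, 0], "grip": -0.8}, {"offset": [-0.7, -30, 0], "delta_rot": [0, 0, 0], "grip": -0.8}, {"offset": [-1, -40, 0], "delta_rot": [0, 0, 0], "grip": -0.8}, {"offset": [-1, -50, 0], "delta_rot": [0, 0, 0], "grip": -0.8}]}}

```text
clock: 19.08
ee_pos: [0.6456, 0.1153, 0.0773]
eef_rot: [0.041, -0.704, 0.057, 0.707]
wrist_force: [0.4, 0.1, -3.9]
finger_gap: 0.0237
```

```bash
python3 - <<'E'
from h import *
st()
im=env.capture("side"); cv2.imwrite("pics/s21.png",cv2.resize(im[150:320,145:285,::-1],None,fx=3.5,fy=3.5,interpolation=cv2.INTER_CUBIC))
E
```

```text
t 19.08 box [-141.6    4.5   77.3] Fbox [-0.2  0.3 -3.9] gap 23.7 yaw -97.94 tiltx [-0.005 -0.023 -1.   ]
```

View pics/s21.png

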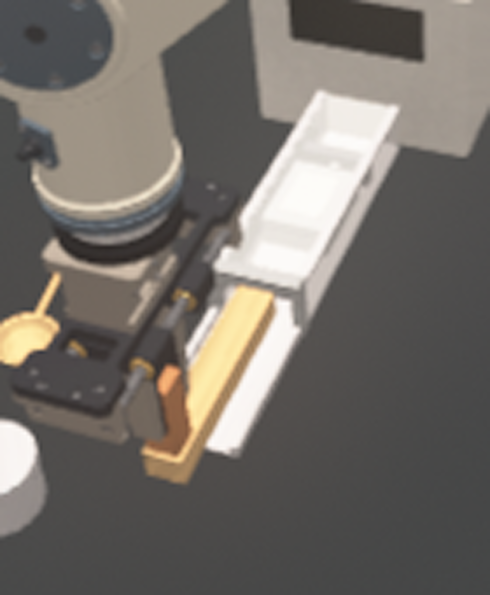

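Request:
{"op": "servo_tool", "data": {"targets": [{"offset": [-0.3, -12, 0], "delta_rot": [0, 0, 0], "grip": -0.8}, {"offset": [-0.7, -26, 0], "delta_rot": [0, 0, 0], "grip": -0.8}, {"offset": [-1, -42, 0], "delta_rot": [0, 0, 0], "grip": -0.8}, {"offset": [-1.4, -58, 0], "delta_rot": [0, 0, 0], "grip": -0.8}, {"offset": [-1.7, -74, 0], "delta_rot": [0, 0, 0], "grip": -0.8}]}}

```text
clock: 19.55
ee_pos: [0.6566, 0.1925, 0.0776]
eef_rot: [0.041, -0.705, 0.056, 0.706]
wrist_force: [-0.3, -0.4, -1.8]
finger_gap: 0.0239
```

Request:
{"op": "servo_tool", "data": {"targets": [{"offset": [-0.3, -16, 0], "delta_rot": [0, 0, 0], "grip": -0.8}, {"offset": [-0.7, -32, 0], "delta_rot": [0, 0, 0], "grip": -0.8}, {"offset": [-1, -48, 0], "delta_rot": [0, 0, 0], "grip": -0.8}, {"offset": [-1.4, -62, 0], "delta_rot": [0, 0, 0], "grip": -0.8}, {"offset": [-1.6, -72, 0], "delta_rot": [0, 0, 0], "grip": -0.8}]}}

```text
clock: 19.97
ee_pos: [0.6667, 0.2659, 0.0776]
eef_rot: [0.041, -0.705, 0.056, 0.706]
wrist_force: [-0.6, -0.2, -2.2]
finger_gap: 0.0242
```

Request:
{"op": "servo_tool", "data": {"targets": [{"offset": [0, -2, 0], "delta_rot": [0, 0, 0], "grip": -0.8}, {"offset": [0, -2, 0], "delta_rot": [0, 0, 0], "grip": -0.8}]}}

```text
clock: 20.13
ee_pos: [0.667, 0.2688, 0.0774]
eef_rot: [0.04, -0.705, 0.056, 0.706]
wrist_force: [-0.4, 0.0, -1.5]
finger_gap: 0.0238
```

```bash
python3 - <<'E'
from h import *
st()
im=env.capture("side"); cv2.imwrite("pics/s22.png",cv2.resize(im[150:370,115:285,::-1],None,fx=2.7,fy=2.7,interpolation=cv2.INTER_CUBIC))
im=env.capture("wrist"); cv2.imwrite("pics/w22.png",cv2.resize(im[:,:,::-1],(800,600),interpolation=cv2.INTER_CUBIC))
E
```

```text
t 20.13 box [-296.5    5.3   77.4] Fbox [ 0.  -0.4 -1.5] gap 23.8 yaw -97.8 tiltx [-0.003 -0.022 -1.   ]
```

View pics/s22.png

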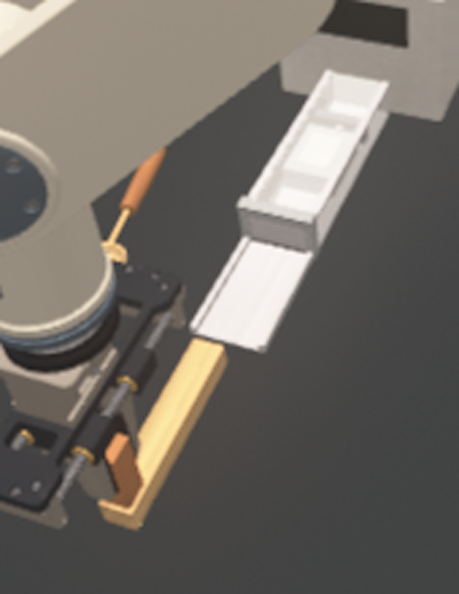

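View pics/w22.png

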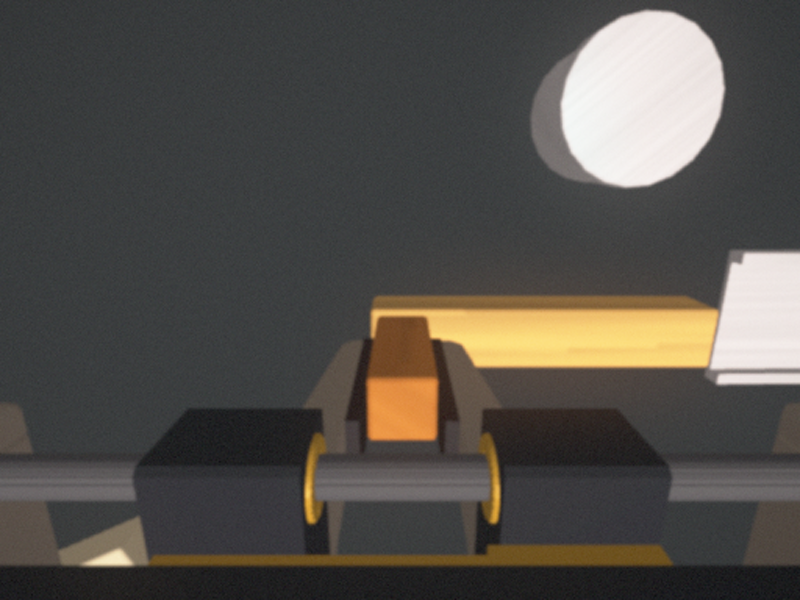

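The pusher is out, 25–30 mm clear of the tray, and the flap looks shut. I'll lower the pusher and release it.

Request:
{"op": "servo_tool", "data": {"targets": [{"offset": [2, 0, 0], "delta_rot": [0, 0, 0], "grip": -0.8}, {"offset": [4.5, 0, 0], "delta_rot": [0, 0, 0], "grip": -0.8}, {"offset": [6.5, 0, 0], "delta_rot": [0, 0, 0], "grip": -0.8}, {"offset": [6.5, 0, 0], "delta_rot": [0, 0, 0], "grip": -0.8}]}}

```text
clock: 20.57
ee_pos: [0.6668, 0.2666, 0.0708]
eef_rot: [0.041, -0.704, 0.057, 0.706]
wrist_force: [-0.4, -0.1, -0.9]
finger_gap: 0.0239
```

```bash
python3 - <<'E'
from h import *
st()
im=env.capture("side"); cv2.imwrite("pics/s23.png",cv2.resize(im[260:370,115:225,::-1],None,fx=5,fy=5,interpolation=cv2.INTER_CUBIC))
E
```

```text
t 20.57 box [-294.3    5.5   70.8] Fbox [ 0.2 -0.4 -0.9] gap 23.9 yaw -97.9 tiltx [-0.004 -0.022 -1.   ]
```

View pics/s23.png

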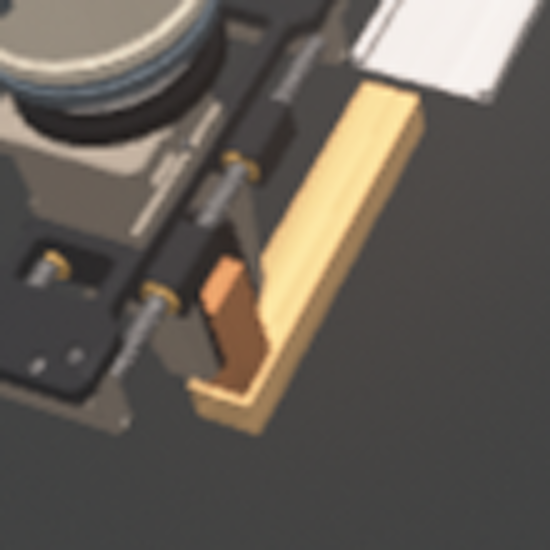

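Request:
{"op": "servo_tool", "data": {"targets": [{"offset": [0.8, 0, 0], "delta_rot": [0, 0, 0], "grip": -0.8}, {"offset": [1.2, 0, 0], "delta_rot": [0, 0, 0], "grip": -0.8}, {"offset": [1.2, 0, 0], "delta_rot": [0, 0, 0], "grip": -0.4}, {"offset": [1.2, 0, 0], "delta_rot": [0, 0, 0], "grip": -0.1}, {"offset": [1.2, 0, 0], "delta_rot": [0, 0, 0], "grip": 0.1}]}}

```text
clock: 21.03
ee_pos: [0.6668, 0.2666, 0.0695]
eef_rot: [0.041, -0.705, 0.057, 0.706]
wrist_force: [0.3, 0.2, -0.2]
finger_gap: 0.039
```

Request:
{"op": "servo_tool", "data": {"targets": [{"offset": [0, 0, 0], "delta_rot": [0, 0, 0], "grip": 0.2}, {"offset": [0, 0, 0], "delta_rot": [0, 0, 0], "grip": 0.2}, {"offset": [-5, 0, 0], "delta_rot": [0, 0, 0], "grip": 0.2}, {"offset": [-20, 0, 0], "delta_rot": [0, 0, 0], "grip": 0.2}, {"offset": [-40, 0, 0], "delta_rot": [0, 0, 0], "grip": 0.2}]}}

```text
clock: 21.45
ee_pos: [0.666, 0.2671, 0.1092]
eef_rot: [0.04, -0.704, 0.057, 0.707]
wrist_force: [-0.3, -0.9, 0.1]
finger_gap: 0.0556
```

Request:
{"op": "servo_tool", "data": {"targets": [{"offset": [-30, 0, 0], "delta_rot": [0, 0, 0], "grip": 0.2}, {"offset": [-60, 0, 0], "delta_rot": [0, 0, 0], "grip": 0.2}, {"offset": [-90, 0, 0], "delta_rot": [0, 0, 0], "grip": 0.2}, {"offset": [-110, 0, 0], "delta_rot": [0, 0, 0], "grip": 0.2}, {"offset": [-110, 0, 0], "delta_rot": [0, 0, 0], "grip": 0.2}]}}

```text
clock: 21.87
ee_pos: [0.6693, 0.2709, 0.2265]
eef_rot: [-0.042, 0.707, -0.056, -0.704]
wrist_force: [0.8, -0.2, -0.3]
finger_gap: 0.0549
```

Request:
{"op": "servo_tool", "data": {"targets": [{"offset": [0, -20, 30], "delta_rot": [0, 0, 0], "grip": 0.2}, {"offset": [0, -40, 60], "delta_rot": [0, 0, 0], "grip": 0.2}, {"offset": [0, -50, 90], "delta_rot": [0, 0, 0], "grip": 0.2}, {"offset": [0, -60, 120], "delta_rot": [0, 0, 0], "grip": 0.2}, {"offset": [0, -60, 130], "delta_rot": [0, 0, 0], "grip": 0.2}]}}

```text
clock: 22.28
ee_pos: [0.5452, 0.3499, 0.2249]
eef_rot: [-0.041, 0.706, -0.055, -0.705]
wrist_force: [1.1, -1.0, -0.8]
finger_gap: 0.0552
```

Request:
{"op": "servo_tool", "data": {"targets": [{"offset": [0, 0, 0], "delta_rot": [0, 0, 0], "grip": 0.2}, {"offset": [0, 0, 0], "delta_rot": [0, 0, 0], "grip": 0.2}]}}

```text
clock: 22.45
ee_pos: [0.545, 0.3501, 0.2254]
eef_rot: [-0.041, 0.706, -0.054, -0.705]
wrist_force: [0.3, -0.2, -0.4]
finger_gap: 0.0554
```

```bash
python3 - <<'E'
from h import *
st()
im=env.capture("side"); cv2.imwrite("pics/s24.png",cv2.resize(im[:,:,::-1],(800,600),interpolation=cv2.INTER_CUBIC)); cv2.imwrite("pics/s24z.png",cv2.resize(im[150:370,115:285,::-1],None,fx=2.7,fy=2.7,interpolation=cv2.INTER_CUBIC))
im=env.capture("scene"); cv2.imwrite("pics/c24.png",cv2.resize(im[:,:,::-1],(800,600),interpolation=cv2.INTER_CUBIC)); cv2.imwrite("pics/c24z.png",cv2.resize(im[185:285,185:345,::-1],None,fx=5,fy=5,interpolation=cv2.INTER_CUBIC))
E
```

```text
t 22.45 box [-361.  -126.3  225.4] Fbox [ 0.2  0.4 -0.4] gap 55.4 yaw -97.71 tiltx [ 0.001 -0.019 -1.   ]
```

View pics/s24z.png

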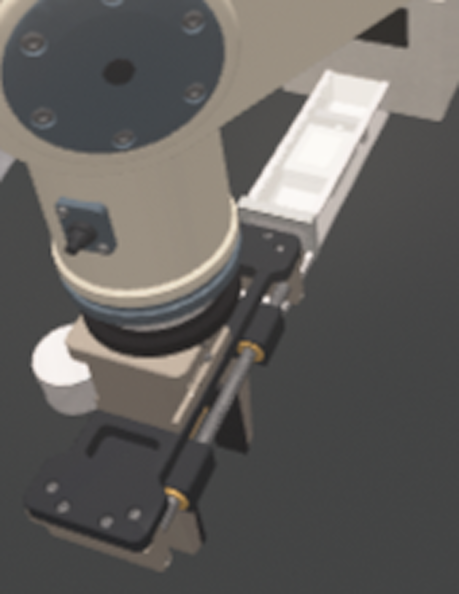

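View pics/c24z.png

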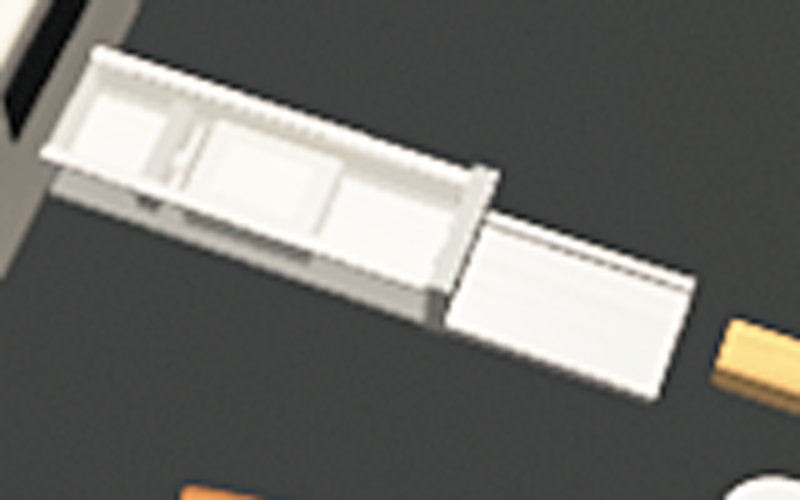

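View pics/c24.png

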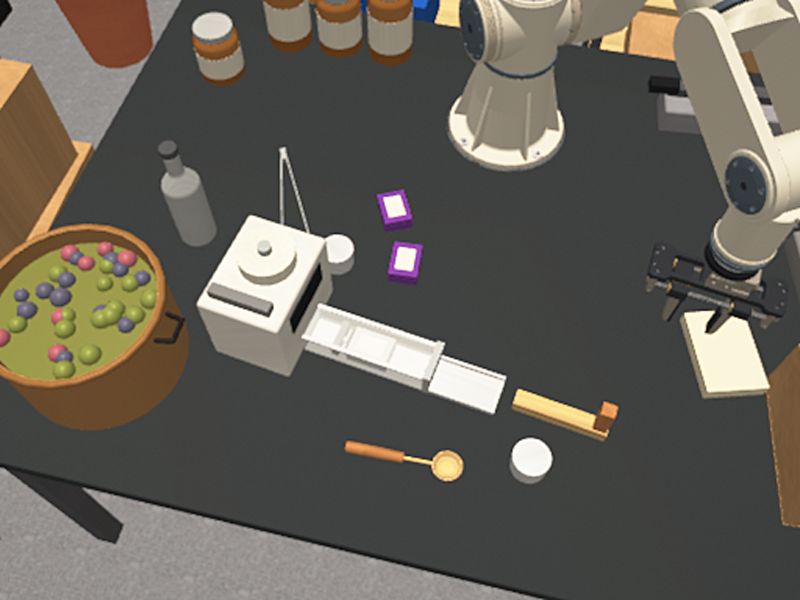

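The last pictures show the tin's front edge against the stop (u≈200). The channel behind it is empty up to the frame, and the pusher lies flat behind the tray, post at (606,412). The bystanders are in place. I'm handing in.

```bash
python3 - <<'E'
from h import *
print(env.sign_off())
E
```

```text
the job is handed in; nothing more can be done
None
```

The tin is home against the sprung stop and the pusher is out and lying on the counter. I handed the job in at about 22.6 s of the 72 s allowed.

- **Tin:** I set the steel tin flat and lengthwise in the tray and pushed it through the flap with 1 to 5 N. It then stayed against the stop at over 7 N for about 1 s. The highest wrist reading was 12.6 N, under the 17 N denting limit, though I only read the force at the end of each move. The last picture shows its front edge at the stop.
- **Pusher and flap:** I drew the pusher right out and released it flat on the counter, about 25 to 30 mm behind the tray and in line with it. The flap looked shut from the side camera once the pusher was clear. The arm hid it from that camera in the last pictures, so I did not confirm it again after release.
- **Bystanders:** The round tins, spoon, tongs, flask and purple tins looked in their original places by eye; I did not measure them.

Some readings disagreed:
- The tin hung about 7° off level in the grip, so I tilted the gripper to level it before setting it down.
- The cameras differed by 2 to 4 mm on how far the tin sat to one side of the tray. It lay flat and met no unusual resistance going in.
- The pusher's front end drooped by an estimated 1.5° in the grip, so I tilted the gripper to compensate. The pusher pitched slightly more under load without affecting the push.

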